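Honey-sweet sample under the loupe

ROBOT

A 6-joint arm with a two-finger parallel gripper is mounted at the origin on the work surface. World frame = base frame: x ahead of the robot, y to its left, z up, the work surface at z = 0. Lengths are in mm, angles in rad, forces in N, time in s.
With the tool pointing down it reaches from about 350 to 725 mm from the base axis. Payload 4.3 kg.
Tool frame: the origin (TCP) lies between the finger pads; the fingertips stand 25 mm ahead of it and the grasp point (between the pads) lies 6 mm ahead of it; z points along the fingers, y is the line along which they close (so a half turn about z gives the same grasp; the last joint's range is limited). The gripper opens to 85 mm and grips with 20 to 120 N. Pads are 22 mm wide; open, the fingers measure 114 mm over their backs; the gripper's body (76 mm by 85 mm) begins 54 mm behind the grasp point. The pads swing forward as they close: fully open they stand 13 mm farther back than shut.
Start: joints at [1.194, 0.377, 0.081, 1.274, 0, 1.46], TCP at [151.601, 554.69, 256.329] pointing down, gripper open.
Joint ranges: [-2.72, 2.72], [-0.84, 1.66], [-1.02, 1.22], [-1.77, 2.12], [-1.37, 1.28], [-3.14, 3.14]. Speed limits (rad/s): [2.57, 2.57, 3.14, 3.14, 3.14, 3.14].

INTERFACE

Orientations are given as a 3x3 rotation matrix whose columns are the frame's x, y, z axes.
In Python, from rig import bot gives the robot as it stands. The module is installed in compiled form; this text tells all that it offers.
- The arm moves only by the tool servo_tool, never from a script. Its argument "motion" is a list of rows, each a list of 5 numbers: the closure, from 0 (fully open) to 1 (shut), then the shift along the tool's x, y, z in cm, then the turn about the tool's z in rad. In form: [[fingers, x, y, z, twist], ...]. A call has 1 to 20 rows; each row is the pose to reach, as a shift and turn from the pose commanded when the call began, along the tool's axes at that moment; what a row does not reach only later rows make up. A row lasts 1/12 s, in which the tool goes at most 41.7 mm and 7.16 degrees, less where a joint would pass 70% of its speed; a pose out of reach is approached as far as the arm can. A call with a gripper value outside its range is refused whole. The fingers move at their own pace and stop on an object; "grip_force" is the grip in N (left out, the last holds). Time passes only in rows, so rows that repeat a pose let the fingers close. It gives the time, the measured TCP pose, the force, the opening and the grip force at its end, in the units of the state.
- bot.sense(): the state, without advancing time (a new reading comes with each control period).
- bot.get_image(name): name is "scene" or "side" or "wrist"; returns a dict with "img" (480x640x3 uint8, red, green, blue), "mtx" (3x3 intrinsics, pixels), "T" (4x4, takes a point from camera to world coordinates). Camera axes: x right, y down, z forward; pixel columns grow to the right and rows downward; lengths in mm; the calibration is good to about 2 mm. A picture is of the moment at which its call begins. There is no depth.
- bot.hand_in(): hands the job in; it is judged then, once.
The state is a dict: "clock": time; "qpos": joint angles; "qd": joint speeds; "joint_efforts": joint torques, N m; "tool_pos": TCP position; "eef_rot": TCP orientation; "wrist_force": force on the tool from outside, world axes, zero at the start; "wrist_torque": the same for the moment, N m; "grip_width": finger opening in mm; "grasp_force": force on a finger pad.
Only numpy, scipy, OpenCV 4.12 (cv2) and the standard library are available. Lean on these libraries where they do the work, as an engineer would, in place of code of your own. Each camera call takes 0.05 s, during which the arm holds its last target. There are 200 camera calls.

TASK

With the scoop, take honey sweets out of the white tub and tip at least two of them into the sample dish, touching no sweet with the fingers; then stand the scoop upright on the bare counter and let go of it. Then take the loupe from its wooden rest and finish while holding it, level and still, with its lens centred over the dish at the height of the brass pointer on the stand's post (the focal height), the loupe touching nothing but the gripper. Do not shift the pointer or disturb the other things on the counter.

Things in the scene. Friction and masses are not known exactly. Their poses are not given: they have to be found in the camera images.
- scoop: steel pan scoop standing on the counter, about 120 g. Pan 70 mm long (x), 56 mm wide (y), floor and walls 2.5 mm thick, walls 28 mm high at the back (+x) and sides, open at the nose (-x); sweets roll out unless the nose is tilted up 15 to 20 degrees. Upright black handle 22 (x) by 16 mm (y) over the back, axis at x = +24 mm, from 28 to 114 mm up. Origin: centre of the pan's underside, z up
- scoop_grip (a point): a point on the axis of the scoop's handle 90 mm above its underside, where to pinch it across its 16 mm (along the scoop's y); axes as the scoop's
- scoop_nose (a point): middle of the scoop's open front edge, on its underside (35 mm from the scoop's origin along its -x)
- tub: long narrow white open tub, fixed: 200 (x) by 76 (y) by 45 mm tall outside, walls and floor 5 mm thick (inside 190 by 66 mm). The sweets start in its -x (robot-side) half; from 30 mm short of its middle to the +x end it is empty. The pan, lowered there nose to -x and slid along the floor to the -x wall, gathers them (5 mm spare each side). Origin: centre of the underside
- drop0: honey sweet 1 of 4: a hard amber ball, 24 mm across, 11 g, loose in the tub; it rolls; origin at its centre
- drop1: honey sweet 2 of 4: a hard amber ball, 24 mm across, 11 g, loose in the tub; it rolls; origin at its centre
- drop2: honey sweet 3 of 4: a hard amber ball, 24 mm across, 11 g, loose in the tub; it rolls; origin at its centre
- drop3: honey sweet 4 of 4: a hard amber ball, 24 mm across, 11 g, loose in the tub; it rolls; origin at its centre
- stand: inspection stand, fixed: white base plate 130 mm (x) by 200 mm (y, from -80 to +120 mm), 6 mm thick, carrying the round sample dish at its origin and an upright steel post 12 mm thick, its top 136 mm above the counter, 85 mm from the dish's centre towards the stand's +y. Origin: underside, below the dish's centre; z up
- dish (a point): centre of the inner floor of the white round sample dish, 10 mm above the counter; the dish is about 88 mm wide inside at the floor and 96 mm at the rim, 104 mm wide outside, its rim 36 mm above the counter
- marker_tip (a point): tip of the brass pointer that stands out from the collar on the post towards the dish; it marks the focal height, 75 to 120 mm above the counter. The tip is 49 mm from the dish's centre, horizontally; the collar is 22 mm wide and 14 mm high and can be slid along the post by about 4 N
- rest: light wooden loupe rest, fixed: base plate 170 by 45 mm, 6 mm thick, and two blocks, tops 30 mm above the counter, that carry the loupe: one under the lens (40 mm long, at the rest's origin), one under the handle's end (12 mm long, at x = -120 mm). Between them (x from -114 to -20 mm) the handle is free from both sides. Origin: underside, below the lens
- loupe: hand loupe, loose, lying flat on the rest, about 90 g: round steel rim 60 mm across and 10 mm thick with a glass lens, and a straight black handle of 14 mm square section along -x, from 38 to 128 mm from the lens's centre. Origin: centre of the rim's underside; z along the lens axis, up
- lens (a point): centre of the loupe's lens, half-way through its 10 mm rim; this is the point to bring level with the pointer
- loupe_grip (a point): point on the axis of the loupe's handle, 75 mm from the lens's centre along the loupe's -x and 7 mm above its underside, where to pinch the handle across its 14 mm (along the loupe's y)
- jar_a: bystander: a filled honey jar, 66 mm wide, 105 mm tall, at the far side; origin at the centre of its underside
- jar_b: bystander: another filled honey jar, 66 mm wide, 105 mm tall, at the far left; origin at the centre of its underside
- jar_lid: bystander: a metal jar lid lying flat, 66 mm wide, 13 mm tall, close in front of the robot; origin at the centre of its underside
- pen: bystander: a thick black marker pen lying down, 130 mm long, 16 mm thick, at the far right; origin at its underside, middle
- spoon: bystander: a tasting spoon lying down, 160 mm long, at the far side; origin at its underside, middle
- cup: bystander: a white cup, 70 mm wide and 70 mm tall, at the far left; origin at the centre of its underside

How it is judged:
By the outcome, as a careful person would: the job done as asked, in the order asked, and still so for the second after the job is handed in, while the arm keeps its last pose, push and grip.
It also fails if it takes over 72 s, if anything falls off the work surface, if the arm or the gripper's body presses on something with over 40 N, if the wrist force passes 120 N, or if a joint passes its speed limit or range.

## Working session

There is one attempt and no reset: what is moved stays moved. The work goes in short steps, Python scripts to look and compute and a tool call to move; the robot and the scene stay as the last step left them, time stands still between calls to the robot, and variables do not carry over. Pictures are saved under pics/ and viewed, at most 10 in all, crops included, and the job is handed in when it is done.

Besides the shell and the picture viewer there is one more tool, called after "Call:" as name([rows], argument=value, ...), one row to a line, values as JSON. servo_tool: Moves the arm, as the interface text tells. Its arguments: {"type":"object","properties":{"motion":{"type":"array"},"grip_force":{"type":"number"}},"required":["motion"]}

```bash
mkdir -p pics; cat > h.py <<'E'
from rig import bot
import numpy as np, cv2
def snap(n,f=None):
    d=bot.get_image(n)
    if f: cv2.imwrite('pics/'+f,d['img'][:,:,::-1])
    return d
def ray(d,u,v):
    r=d['T'][:3,:3]@np.linalg.solve(d['mtx'],[u,v,1.]); return d['T'][:3,3],r
def onz(d,u,v,z):
    o,r=ray(d,u,v); return (o+r*(z-o[2])/r[2]).round(1)
def proj(d,p):
    c=np.linalg.inv(d['T'])@np.append(p,1); q=d['mtx']@c[:3]; return (q[:2]/q[2]).round(1)
E
python3 - <<'E'
from h import *
s=bot.sense()
print({k:np.round(v,3).tolist() for k,v in s.items()})
a=snap('scene');b=snap('side');c=snap('wrist')
for n,d in zip(('scene','side','wrist'),(a,b,c)):
    cv2.imwrite(f'pics/{n}0.png',d['img'][:,:,::-1]); print(n,d['T'].round(3).tolist(),d['mtx'].round(1).tolist())
E
```

```text
{'clock': 0.0, 'qpos': [1.194, 0.378, 0.08, 1.274, 0.0, 1.461], 'qd': [-0.001, -0.001, -0.001, 0.0, 0.0, 0.0], 'joint_efforts': [-0.002, -46.36, 26.988, 0.021, -0.0, 0.0], 'tool_pos': [151.351, 554.145, 255.378], 'eef_rot': [[-0.965, 0.264, -0.001], [0.264, 0.965, -0.002], [0.0, -0.002, -1.0]], 'wrist_force': [0.678, 0.777, -0.29], 'wrist_torque': [0.026, -0.0, 0.006], 'grasp_force': 0.0, 'grip_width': 85.126}
scene [[0.326, 0.751, -0.574, 1361.729], [0.945, -0.254, 0.204, -260.158], [0.007, -0.609, -0.793, 1158.514], [0.0, 0.0, 0.0, 1.0]] [[586.7, 0.0, 317.4], [0.0, 586.7, 235.9], [0.0, 0.0, 1.0]]
side [[0.717, -0.431, 0.548, 52.908], [-0.697, -0.46, 0.55, -517.0], [0.015, -0.777, -0.63, 668.016], [0.0, 0.0, 0.0, 1.0]] [[435.4, 0.0, 316.3], [0.0, 435.4, 242.1], [0.0, 0.0, 1.0]]
wrist [[0.264, 0.922, 0.285, 78.456], [0.965, -0.251, -0.081, 574.266], [-0.003, 0.296, -0.955, 373.875], [0.0, 0.0, 0.0, 1.0]] [[385.4, 0.0, 317.5], [0.0, 385.4, 246.5], [0.0, 0.0, 1.0]]
```

View pics/scene0.png

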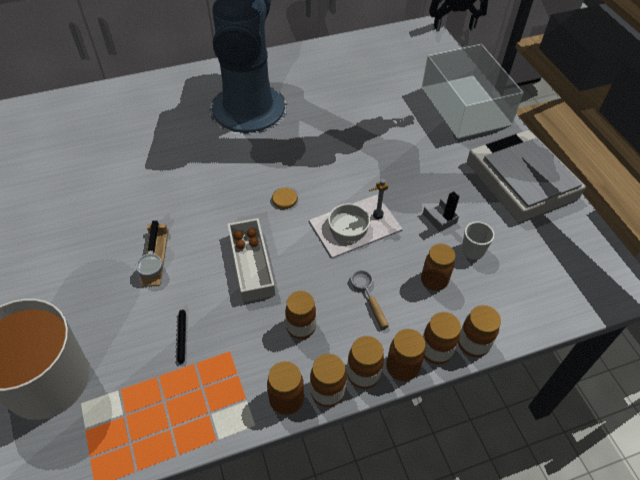

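View pics/side0.png

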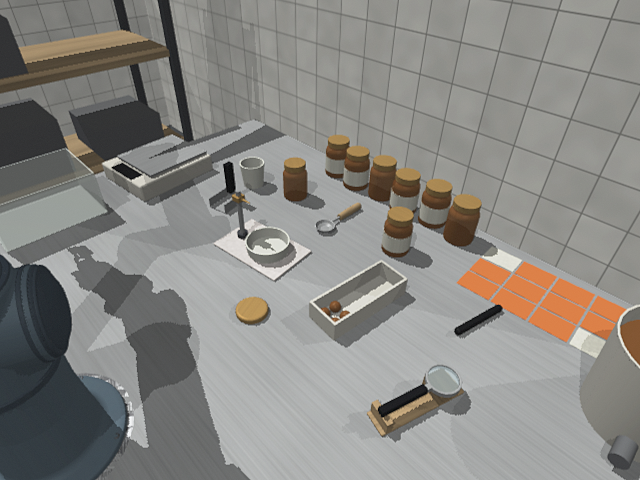

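The scene view shows the scoop at about (440,210), the stand at (355,222), the tub at (250,260), and the loupe on its rest at (152,255). The side view shows the scoop at (229,185), the tub at (358,300) and the loupe at (420,395).

```bash
python3 - <<'E'
from h import *
class D(dict):pass
a=snap('scene');b=snap('side');c=snap('wrist')
def up(im,x,y,w,h,W,H): return cv2.resize(im[y:y+h,x:x+w],(W,H),interpolation=cv2.INTER_CUBIC)
A=up(a['img'],300,170,200,90,800,360)   # x4
B=up(b['img'],200,150,120,90,320,240)
m=np.vstack([A,np.hstack([B,cv2.resize(c['img'],(320,240)),np.zeros((240,160,3),np.uint8)])])
cv2.imwrite('pics/m1.png',m[:,:,::-1])
A=up(a['img'],130,210,150,100,600,400);B=up(b['img'],300,255,180,180,200,200)
m=np.zeros((600,800,3),np.uint8);m[:400,:600]=A
B=up(b['img'],300,255,170,60,600,200)[:200];m[400:600,:600]=B
m[:200,600:]=up(b['img'],360,360,110,80,200,200)
cv2.imwrite('pics/m2.png',m[:,:,::-1])
print('scoop',onz(a,452,197,114),onz(a,440,217,0),'dish',onz(a,349,220,36),'tub',onz(a,251,260,45),'lens',onz(a,150,265,40),'handle end',onz(a,154,224,40))
E
```

```text
scoop [597.8 348.  114. ] [565.8 354.1   0. ] dish [527.2 117.8  36. ] tub [ 572.8 -143.1   45. ] lens [ 508.1 -367.    40. ] handle end [ 389.7 -338.2   40. ]
```

View pics/m1.png

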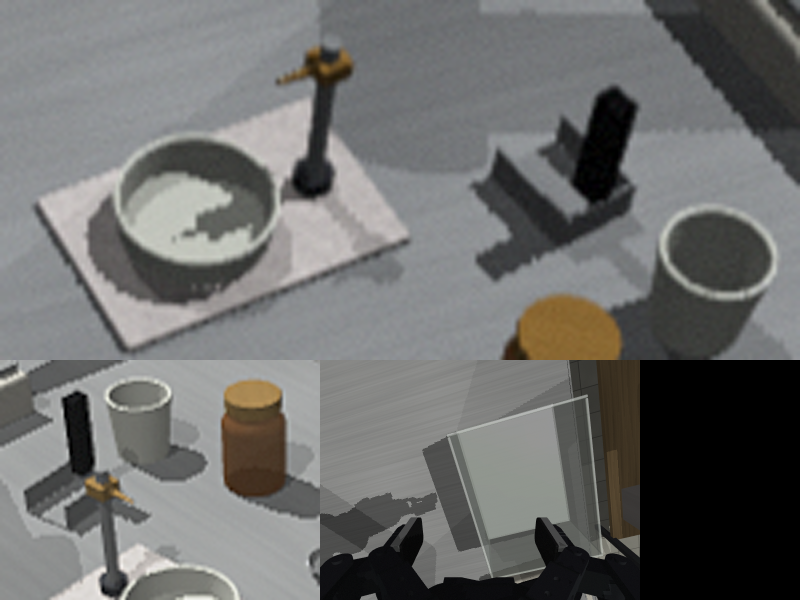

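View pics/m2.png

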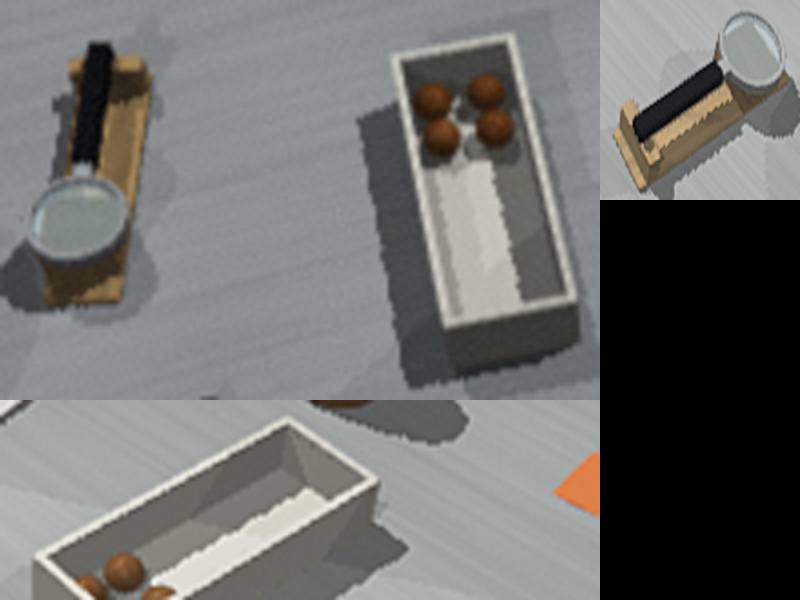

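The montages show the following, in crop pixels:
- **Scoop:** the handle top is at (612,90) and the nose points up-left, towards the robot and -y.
- **Pointer:** the tip is at (278,82).
- **Dish:** the rim centre is at (197,199).
- **Tub:** the rim corners are at (392,55), (513,36), (577,298) and (445,326). The four sweets lie at the -x end.
- **Loupe:** the lens is at (79,220) and the handle end at (100,45).

```bash
python3 - <<'E'
from h import *
a=snap('scene');b=snap('side')
def tri(p,q):
    o1,r1=ray(a,*p);o2,r2=ray(b,*q); r1/=np.linalg.norm(r1);r2/=np.linalg.norm(r2)
    s=np.linalg.lstsq(np.c_[r1,-r2],o2-o1,rcond=None)[0]; A=o1+s[0]*r1;B=o2+s[1]*r2
    return ((A+B)/2).round(1),np.linalg.norm(A-B).round(1)
A=lambda x,y:(300+x/4,170+y/4); B=lambda x,y:(200+x/2.667,150+(y-360)/2.667)
print('handle top',tri(A(612,92),B(74,397)))
print('tip',tri(A(278,82),B(130,500)))
print('post top',tri(A(331,40),B(103,472)), onz(a,*A(331,42),136),'post base',onz(a,*A(313,180),6))
print('dish rim',onz(a,*A(197,199),36))
print('pan walls top',[onz(a,*A(*p),28) for p in((497,152),(565,120),(555,215),(632,185))])
C=lambda x,y:(130+x/4,210+y/4)
t=np.array([onz(a,*C(*p),45) for p in((392,52),(514,34),(578,298),(445,328))]);print('tub',t,t.mean(0))
g=a['img'].astype(int)
print('balls',[onz(a,*C(*p),17) for p in((434,100),(487,91),(441,137),(494,128))])
print('lens',onz(a,*C(79,220),40),'h end',onz(a,*C(100,45),44),'h mid',onz(a,*C(94,100),44),'cup',onz(a,*A(717,252),70),'jar',onz(a,*A(570,335),105))
E
```

```text
handle top (array([590.3, 352.9, 116.1]), np.float64(3.6))
tip (array([519.3, 168.7, 118.2]), np.float64(0.3))
post top (array([514.6, 201.4, 135.1]), np.float64(5.6)) [514.4 203.1 136. ] post base [513.5 204.4   6. ]
dish rim [526.7 118.7  36. ]
pan walls top [array([545.7, 314.6,  28. ]), array([535.3, 367.3,  28. ]), array([603.6, 326.7,  28. ]), array([597.3, 383. ,  28. ])]
tub [[ 448.4 -167.4   45. ]
 [ 458.5  -93.4   45. ]
 [ 654.9 -110.6   45. ]
 [ 650.1 -186.3   45. ]] [ 552.975 -139.425   45.   ]
balls [array([ 470.5, -149.6,   17. ]), array([ 474.2, -117.1,   17. ]), array([ 499.4, -152.7,   17. ]), array([ 503.1, -120.5,   17. ])]
lens [ 507.9 -367.6   40. ] h end [ 385.4 -334.2   44. ] h mid [ 426.5 -344.7   44. ] cup [687.6 382.9  70. ] jar [735.  256.7 105. ]
```

Call:
servo_tool([
  [0,-4,-0.65,0.4,-0.04],
  [0,-8,-1.3,0.8,-0.08],
  [0,-12,-2,1.2,-0.12],
  [0,-16,-2.6,1.6,-0.16],
  [0,-20,-3.2,2,-0.2],
  [0,-24,-3.9,2.4,-0.24],
  [0,-28,-4.5,2.8,-0.28],
  [0,-32,-5.2,3.2,-0.32],
  [0,-36,-5.9,3.6,-0.36],
  [0,-40,-6.5,4,-0.4],
  [0,-44,-7.2,4.5,-0.44],
  [0,-47.9,-7.8,5,-0.46],
  [0,-47.9,-7.8,5,-0.46],
  [0,-47.9,-7.8,5,-0.46],
])

```text
clock: 1.57
tool_pos: [594.7, 351.4, 204.7]
eef_rot: [[-0.982, -0.188, -0.002], [-0.188, 0.982, -0.0], [0.002, -0.0, -1.0]]
wrist_force: [0.2, 0.7, 0.1]
grip_width: 85.5
grasp_force: 0.0
```

```bash
python3 - <<'E'
from h import *
d=snap('wrist','w1.png');s=bot.sense();print(s['clock'],s['tool_pos'].round(1),s['eef_rot'].round(3).tolist(),s['qpos'].round(2))
print([proj(d,p) for p in((592,353,114),(594,353,28),(540,341,0))])
E
```

```text
1.6167 [593.4 352.6 205.5] [[-0.982, -0.19, -0.001], [-0.19, 0.982, -0.0], [0.001, 0.0, -1.0]] [0.44 0.64 0.38 1.31 0.   0.25]
[array([321.6, 261. ]), array([320.1, 227.4]), array([318.1, 153.2])]
```

View pics/w1.png

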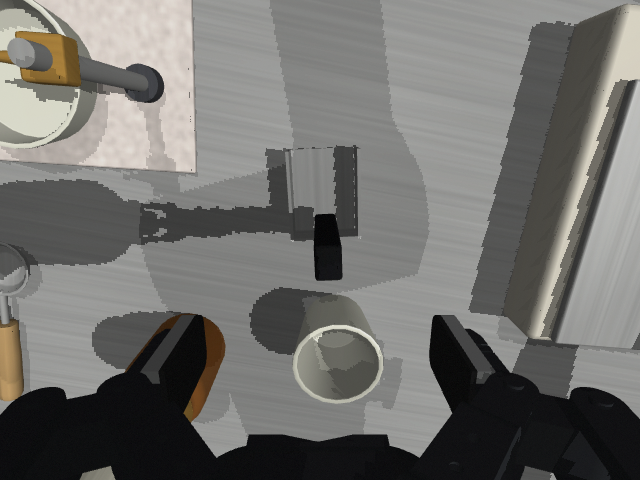

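The wrist view shows the handle top at about (329,263), roughly 4 mm along tool +y from where I expected it. The pan is square to the image, so the yaw is right. I will correct the offset, go down and grip.

Call:
servo_tool([
  [0,0,0.35,2.5,0],
  [0,0,0.35,5,0],
  [0,0,0.35,7.5,0],
  [0,0,0.35,9.5,0],
  [0,0,0.35,10.9,0],
  [0,0,0.35,10.9,0],
  [0.5,0,0.35,10.9,0],
  [1,0,0.35,10.9,0],
  [1,0,0.35,10.9,0],
  [1,0,0.35,10.9,0],
  [1,0,0.35,10.9,0],
  [1,0,0.35,10.9,0],
  [1,0,0.35,10.9,0],
  [1,0,0.35,10.9,0],
], grip_force=40)

```text
clock: 2.78
tool_pos: [593.0, 356.8, 98.3]
eef_rot: [[-0.981, -0.192, 0.002], [-0.192, 0.981, 0.001], [-0.002, 0.001, -1.0]]
wrist_force: [-1.7, -0.4, 5.6]
grip_width: 15.6
grasp_force: 40.8
```

Call:
servo_tool([
  [1,0,0,-4,0],
  [1,0,0,-8,0],
  [1,0.2,-1.5,-11.5,0],
  [1,0.6,-4,-14.5,0],
  [1,1.1,-7.5,-15,0.02],
  [1,1.6,-11.2,-15,0.05],
  [1,2.2,-15,-15,0.08],
  [1,2.7,-18.8,-15,0.11],
  [1,3.3,-22.6,-15,0.14],
  [1,3.9,-26.4,-15,0.17],
  [1,4.4,-30.2,-15,0.2],
  [1,5,-34,-15,0.22],
  [1,5.5,-37.8,-15,0.24],
  [1,6.1,-41.6,-14,0.26],
  [1,6.6,-45.2,-12,0.284],
  [1,7.1,-48,-10,0.284],
  [1,7.3,-49.7,-8,0.284],
  [1,7.3,-49.7,-7.5,0.284],
  [1,7.3,-49.7,-7.5,0.284],
])

```text
clock: 4.37
tool_pos: [614.2, -145.5, 169.3]
eef_rot: [[-0.996, 0.093, -0.005], [0.093, 0.996, 0.003], [0.006, 0.002, -1.0]]
wrist_force: [0.0, 0.4, -1.1]
grip_width: 15.2
grasp_force: 39.7
```

```bash
python3 - <<'E'
from h import *
d=snap('wrist','w2.png');s=bot.sense();print(s['clock'],s['tool_pos'].round(1),s['eef_rot'].round(3).tolist(),s['wrist_force'].round(1))
print([proj(d,p) for p in((448.4,-167.4,45),(458.5,-93.4,45),(654.9,-110.6,45),(650.1,-186.3,45))])
E
```

```text
4.4167 [ 615.1 -144.7  171. ] [[-0.996, 0.091, -0.003], [0.091, 0.996, 0.002], [0.003, 0.002, -1.0]] [-0.4  0.6 -1.6]
[array([248.4, -41.8]), array([387. , -34.8]), array([373.6, 300. ]), array([263.6, 303. ])]
```

View pics/w2.png

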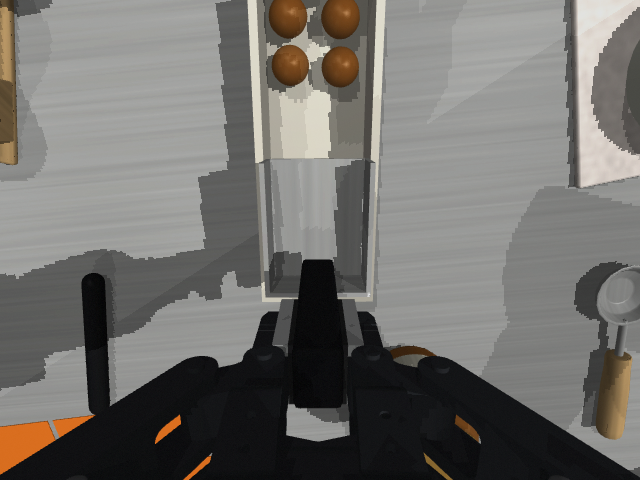

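The wrist view shows the pan nose centred over the tub at column 319 and parallel to its walls. The four sweets are in two rows at the far end, around (290–340, 17–67). I will lower the scoop next.

Call:
servo_tool([
  [1,0,0,2,0],
  [1,0,0,4,0],
  [1,0,0,5.5,0],
  [1,0,0,6.3,0],
  [1,0,0,6.7,0],
  [1,0,0,6.9,0],
  [1,0,0,7.0,0],
  [1,0,0,7.0,0],
])

```text
clock: 5.08
tool_pos: [617.1, -145.1, 103.5]
eef_rot: [[-0.996, 0.09, 0.002], [0.09, 0.996, -0.0], [-0.002, -0.0, -1.0]]
wrist_force: [0.5, 0.2, -1.2]
grip_width: 15.3
grasp_force: 39.7
```

Call:
servo_tool([
  [1,0,0,0.1,0],
  [1,0,0,0.2,0],
  [1,0,0,0.2,0],
])

```text
clock: 5.33
tool_pos: [617.3, -145.3, 103.3]
eef_rot: [[-0.996, 0.091, 0.003], [0.091, 0.996, -0.001], [-0.003, -0.0, -1.0]]
wrist_force: [-2.8, 2.4, 10.6]
grip_width: 15.4
grasp_force: 41.3
```

Call:
servo_tool([
  [1,0.3,0,-0.08,0],
  [1,1,0,-0.08,0],
  [1,1.8,0,-0.08,0],
  [1,2.6,0,-0.08,0],
  [1,3.4,0,-0.08,0],
  [1,4.2,0,-0.08,0],
  [1,5,0,-0.08,0],
  [1,5.7,0,-0.08,0],
  [1,6.4,0,-0.08,0],
  [1,7.1,0,-0.08,0],
  [1,7.8,0,-0.08,0],
  [1,8.4,0,-0.08,0],
  [1,9,0,-0.08,0],
  [1,9.4,0,-0.08,0],
  [1,9.6,0,-0.08,0],
  [1,9.6,0,-0.08,0],
])

```text
clock: 6.67
tool_pos: [529.3, -138.8, 106.7]
eef_rot: [[-0.996, 0.09, 0.02], [0.09, 0.996, -0.004], [-0.02, -0.002, -1.0]]
wrist_force: [11.2, -0.7, 10.1]
grip_width: 15.7
grasp_force: 41.4
```

```bash
python3 - <<'E'
from h import *
d=snap('wrist');a=snap('scene');b=snap('side')
m=np.zeros((600,800,3),np.uint8)
m[:300,:400]=cv2.resize(d['img'],(400,300))
m[:300,400:]=cv2.resize(a['img'][190:310,170:330],(400,300),interpolation=cv2.INTER_CUBIC)
m[300:,:]=cv2.resize(d['img'][60:300,160:480],(400,300)).repeat(2,1) if 0 else 0
m[300:,:400]=cv2.resize(b['img'][240:345,290:430],(400,300),interpolation=cv2.INTER_CUBIC)
m[300:,400:]=cv2.resize(d['img'][90:330,200:440],(400,300))
cv2.imwrite('pics/m3.png',m[:,:,::-1]);s=bot.sense();print(s['tool_pos'].round(1),s['wrist_force'].round(1))
E
```

```text
[ 529.4 -138.8  106.6] [10.9  0.1 10.8]
```

View pics/m3.png

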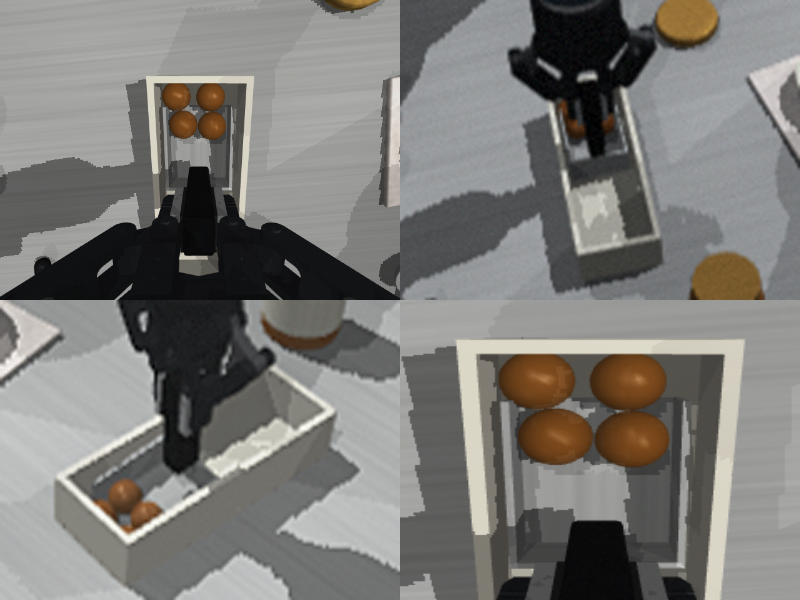

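The two rear sweets are already past the pan's nose, which sits around row 400 of the lower-right crop. The front-left sweet is catching on the left wall edge. I will back off slightly, shift left, press flat and advance again.

Call:
servo_tool([
  [1,-0.6,0,0,0],
  [1,-1.2,-0.1,0.1,0],
  [1,-1.4,-0.25,0.15,0],
  [1,-1.4,-0.25,0.15,0],
  [1,-1.0,-0.25,0.1,0],
  [1,-0.6,-0.25,0.1,0],
  [1,-0.3,-0.25,0.1,0],
  [1,0,-0.25,0.1,0],
  [1,0.2,-0.25,0.1,0],
  [1,0.4,-0.2,0.1,0],
  [1,0.5,-0.15,0.1,0],
  [1,0.5,-0.15,0.1,0],
], grip_force=60)

```text
clock: 7.82
tool_pos: [526.3, -140.9, 106.7]
eef_rot: [[-0.996, 0.09, 0.024], [0.09, 0.996, -0.007], [-0.024, -0.005, -1.0]]
wrist_force: [12.3, -1.9, 13.3]
grip_width: 15.0
grasp_force: 59.5
```

```bash
cat > v.py <<'E'
from h import *
import sys
d=snap('wrist');b=snap('side')
m=np.zeros((400,800,3),np.uint8)
m[:,:400]=cv2.resize(d['img'][90:330,200:440],(400,400))
m[:,400:]=cv2.resize(b['img'][230:350,290:430],(400,400),interpolation=cv2.INTER_CUBIC)
cv2.imwrite('pics/'+sys.argv[1],m[:,:,::-1]);s=bot.sense();print(s['clock'],s['tool_pos'].round(1),s['wrist_force'].round(1))
E
python3 v.py m4.png
```

```text
7.9167 [ 526.3 -141.   106.7] [13.3 -2.7 13.4]
```

View pics/m4.png

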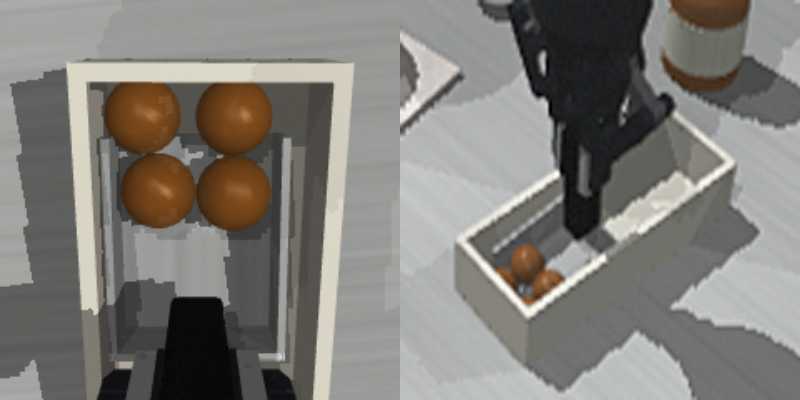

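The two rear sweets are well inside the pan, at about row 190 with the nose at about row 140. The front two rest against the tub's end wall, over the nose. Next I will tilt the nose up by pressing the heel on the floor and leaning the handle back with a light grip.

Call:
servo_tool([
  [1,0,0,0.3,0],
  [1,-0.5,0.1,0.4,0],
  [1,-1,0.1,0.4,0],
  [1,-1.5,0.1,0.4,0],
  [1,-1.9,0.1,0.4,0],
  [1,-2.2,0.1,0.4,0],
  [1,-2.5,0.1,0.4,0],
], grip_force=20)

```text
clock: 8.5
tool_pos: [541.8, -142.0, 101.8]
eef_rot: [[-0.996, 0.092, 0.005], [0.092, 0.996, -0.008], [-0.005, -0.008, -1.0]]
wrist_force: [-10.1, -4.3, 33.2]
grip_width: 15.5
grasp_force: 61.9
```

```bash
cat > t.py <<'E'
from h import *
# handle axis direction in the side view: black handle is hidden by fingers; track pan metal via wrist cam instead: print ball blobs
d=snap('wrist');s=bot.sense();print(s['clock'],s['tool_pos'].round(1),s['wrist_force'].round(1),s['wrist_torque'].round(2),s['grasp_force'].round(0))
h=cv2.cvtColor(d['img'],cv2.COLOR_RGB2HSV);m=cv2.inRange(h,(3,140,50),(18,255,255))
m[:, :180]=0;m[:,470:]=0;m[330:]=0
c=[x for x in cv2.findContours(m,cv2.RETR_EXTERNAL,cv2.CHAIN_APPROX_SIMPLE)[0] if cv2.contourArea(x)>60]
for x in c:
    (u,v),r=cv2.minEnclosingCircle(x);print('blob',round(u),round(v),'r',round(r,1),onz(d,u,v,17))
dt=cv2.distanceTransform(m,cv2.DIST_L2,5);pk=(dt==cv2.dilate(dt,np.ones((15,15))))&(dt>8)
for v,u in zip(*np.nonzero(pk)): print('ball',u,v,dt[v,u].round(1),onz(d,u,v,17))
cv2.imwrite('pics/last.png',d['img'][:,:,::-1])
E
python3 t.py
```

```text
Traceback (most recent call last):
  File "t.py", line 3, in <module>
    d=snap('wrist');s=bot.sense();print(s['clock'],s['tool_pos'].round(1),s['wrist_force'].round(1),s['wrist_torque'].round(2),s['grasp_force'].round(0))
                                                                                                                               ^^^^^^^^^^^^^^^^^^^^^^
AttributeError: 'float' object has no attribute 'round'
```

```bash
sed -i "s/s\['grasp_force'\].round(0)/s['grasp_force']/" t.py; python3 t.py
```

```text
8.6 [ 542.3 -142.1  101.7] [-7.4 -3.1 29.7] [-0.66  1.87  0.05] 61.541646122932434
blob 342 191 r 23.4 [ 500.8 -126.4   17. ]
blob 294 190 r 23.4 [ 497.9 -151.3   17. ]
blob 342 130 r 25.0 [ 470.1 -124.2   17. ]
blob 283 130 r 25.1 [ 467.3 -153.4   17. ]
ball 283 129 23.4 [ 466.8 -153.5   17. ]
ball 283 130 23.4 [ 467.3 -153.6   17. ]
ball 341 130 23.8 [ 470.  -124.5   17. ]
ball 284 131 23.4 [ 467.8 -153.1   17. ]
ball 294 190 22.6 [ 497.9 -151.4   17. ]
ball 295 190 22.6 [ 498.  -150.8   17. ]
ball 342 191 23.0 [ 500.8 -126.2   17. ]
```

Call:
servo_tool([
  [0.98,-0.3,0,0,0],
  [0.95,-0.6,0,0,0],
  [0.95,-0.9,0,0,0],
  [0.95,-1.2,0,0,0],
], grip_force=20)

```text
clock: 8.93
tool_pos: [553.5, -142.6, 100.6]
eef_rot: [[-0.996, 0.092, 0.004], [0.092, 0.996, -0.007], [-0.005, -0.006, -1.0]]
wrist_force: [-4.1, -4.1, 21.6]
grip_width: 15.4
grasp_force: 60.1
```

```bash
python3 t.py
```

```text
8.9833 [ 554.1 -142.7  100.5] [-6.3 -3.5 23.8] [-0.6   1.69  0.11] 60.36338567733765
blob 320 241 r 44.8 [ 537.8 -140.9   17. ]
blob 341 105 r 26.6 [ 469.5 -123.9   17. ]
blob 281 106 r 26.7 [ 467.  -153.7   17. ]
ball 281 105 24.8 [ 466.5 -153.5   17. ]
ball 342 105 24.8 [ 469.3 -123.6   17. ]
ball 281 106 24.8 [ 467.  -153.5   17. ]
ball 341 106 24.8 [ 469.7 -124.1   17. ]
ball 341 107 24.8 [ 470.2 -124.2   17. ]
ball 289 238 13.8 [ 534.6 -157.3   17. ]
ball 289 239 13.8 [ 535.2 -157.4   17. ]
ball 348 239 16.4 [ 538.  -125.4   17. ]
```

Call:
servo_tool([
  [1,-0.3,0,0,0],
  [1,-0.6,0,0,0],
  [1,-0.9,0,0,0],
  [1,-1.1,0,0,0],
  [1,-1.1,0,-0.3,0],
  [1,-1.1,0,-0.7,0],
  [1,-1.1,0,-1.2,0],
  [1,-1.1,0,-1.8,0],
  [1,-1.1,0,-1.8,0],
], grip_force=80)

```text
clock: 9.73
tool_pos: [563.9, -140.9, 115.2]
eef_rot: [[-0.996, 0.091, 0.001], [0.091, 0.996, -0.0], [-0.001, -0.0, -1.0]]
wrist_force: [0.5, 0.0, -1.1]
grip_width: 15.4
grasp_force: 77.8
```

```bash
python3 t.py; python3 v.py m5.png
```

```text
9.7833 [ 563.8 -140.9  114.7] [-0.1 -0.5 -0.5] [-0.04 -0.06 -0.  ] 77.84804463386536
blob 320 230 r 45.7 [ 545.6 -138.3   17. ]
blob 334 88 r 24.6 [ 470.  -124.3   17. ]
blob 279 88 r 24.4 [ 467.4 -152.4   17. ]
ball 279 88 22.6 [ 467.4 -152.7   17. ]
ball 334 89 22.8 [ 470.5 -124.1   17. ]
ball 289 227 14.6 [ 542.2 -155.9   17. ]
ball 349 230 17.0 [ 547.1 -121.4   17. ]
9.8833 [ 563.4 -140.8  114. ] [-0.2  0.5 -1.6]
```

View pics/m5.png

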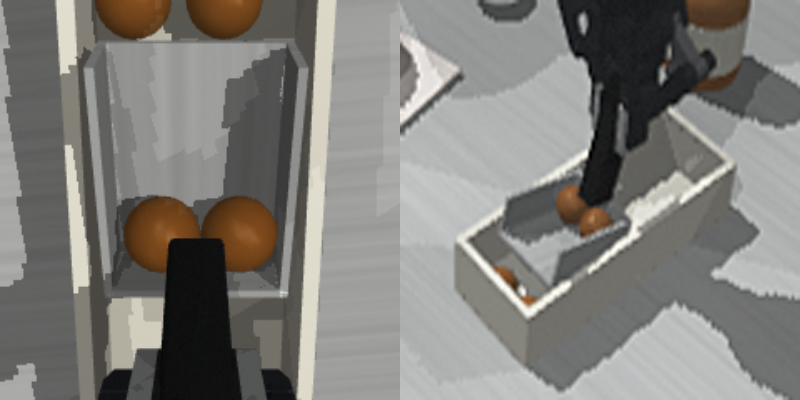

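Two sweets sit at the back of the nose-up pan, at crop pixels (160,235) and (240,235). I will carry them gently to the dish.

Call:
servo_tool([
  [1,0,0,-1,0],
  [1,0,0,-2.8,0],
  [1,0,0,-5,0],
  [1,0,0.3,-7,0],
  [1,0,1.2,-8.5,0],
  [1,0.1,2.8,-9,0],
  [1,0.2,5,-9,0],
  [1,0.2,7.5,-9,0],
  [1,0.3,10,-9,0],
  [1,0.4,12.5,-9,0],
  [1,0.4,15,-9,0],
  [1,0.5,17.5,-9,0],
  [1,0.6,20,-9,0],
  [1,0.6,22,-9,0],
  [1,0.7,23.7,-8.5,0],
  [1,0.7,24.8,-7.5,0],
  [1,0.7,25.3,-6,0],
  [1,0.7,25.5,-5,0],
  [1,0.7,25.5,-4.2,0],
  [1,0.7,25.5,-4,0],
])

```text
clock: 11.55
tool_pos: [578.2, 113.1, 152.0]
eef_rot: [[-0.996, 0.091, -0.004], [0.091, 0.996, -0.001], [0.004, -0.001, -1.0]]
wrist_force: [-0.1, -0.4, -1.6]
grip_width: 15.2
grasp_force: 78.0
```

```bash
python3 t.py; python3 - <<'E'
from h import *
d=snap('wrist')
g=cv2.cvtColor(d['img'],cv2.COLOR_RGB2HSV)
# dish/rim predicted image points for centre and rim extremes; pointer tip
for n,p in(('dish',(526.7,118.7,36)),('rim-x',(478.7,118.7,36)),('tip',(519.3,168.7,118))): print(n,proj(d,np.array(p)))
# brass pointer/collar blobs
m=cv2.inRange(g,(10,120,60),(30,255,255))
for x in cv2.findContours(m,cv2.RETR_EXTERNAL,cv2.CHAIN_APPROX_SIMPLE)[0]:
    if cv2.contourArea(x)>80: print(cv2.boundingRect(x))
E
```

```text
11.6 [578.4 112.9 152.5] [-0.8 -0.6 -0.5] [ 0.   -0.04  0.03] 77.9945433139801
blob 320 230 r 45.7 [569.  115.4  17. ]
ball 290 226 14.4 [564.4  95.2  17. ]
ball 349 230 17.2 [570.8 134.8  17. ]
dish [319.8 168.8]
rim-x [312.2  82.9]
tip [447.2 158.8]
(498, 370, 109, 87)
(275, 208, 92, 46)
(444, 101, 134, 71)
```

Call:
servo_tool([
  [1,0,0,1,0],
  [1,0,0,2,0],
  [1,0,0,3,0],
  [1,0,0,3.7,0],
  [1,0,0,4,0],
  [1,0,0,4,0],
])

```text
clock: 12.15
tool_pos: [591.6, 113.1, 124.7]
eef_rot: [[-0.995, 0.092, 0.028], [0.092, 0.996, -0.001], [-0.028, 0.002, -1.0]]
wrist_force: [5.1, -2.5, 34.8]
grip_width: 15.2
grasp_force: 82.8
```

Call:
servo_tool([
  [1,0,0,3,0],
  [1,0,0,1.5,0],
  [1,0.2,0,0,0],
  [1,0.7,0,0,0],
  [1,0.7,0,0,0],
])

```text
clock: 12.57
tool_pos: [572.1, 114.3, 114.1]
eef_rot: [[-0.996, 0.091, 0.001], [0.091, 0.996, 0.0], [-0.0, 0.0, -1.0]]
wrist_force: [-0.1, -0.5, -2.3]
grip_width: 14.9
grasp_force: 78.5
```

```bash
python3 t.py; python3 - <<'E'
from h import *
import cv2
d=snap('wrist');g=cv2.cvtColor(d['img'],cv2.COLOR_RGB2GRAY)
# pan nose edge: strong horizontal gradient rows in the central columns
gy=np.abs(cv2.Sobel(g,cv2.CV_32F,0,1))[:, 290:350].mean(1)
print([(i,int(gy[i])) for i in range(60,225) if gy[i]>30 and gy[i]==gy[max(0,i-4):i+5].max()])
d0=cv2.imread('pics/last.png',0)
E
```

```text
12.6167 [571.7 114.3 113.2] [-0.4 -0.1 -1.7] [ 0.04  0.01 -0.02] 78.47667932510376
blob 349 197 r 28.1 [536.  135.2  17. ]
blob 292 197 r 28.1 [533.1 103.2  17. ]
ball 292 194 24.8 [531.2 103.4  17. ]
ball 350 196 25.8 [535.3 135.8  17. ]
[(62, 160), (169, 47), (216, 140)]
```

```bash
cat > th.py <<'E'
from h import *
d=snap('wrist');s=bot.sense();T=s['eef_rot'];g=s['tool_pos']+6*T[:,2]
sx=-T[:,0];sy=T[:,1];sz=-T[:,2]
def P(x,y,z,th):
    x,z=x-24,z-92.3;c,q=np.cos(th),np.sin(th); return g+sx*(x*c+z*q)+sy*y+sz*(-x*q+z*c)
for t in range(0,60,5): 
    r=np.radians(t); print(t,'ball',proj(d,P(20.5,13,14.5,r)),'nose',proj(d,P(-35,0,2.5,r)),'nose z',P(-35,0,0,r)[2].round(),'heel',P(35,0,0,r).round(), 'handle top',proj(d,P(13,0,114,r)))
E
python3 th.py
```

```text
0 ball [341.4 262.8] nose [318.1 159.2] nose z 14.0 heel [582. 113.  14.] handle top [318.1 349.6]
5 ball [341.7 251.6] nose [318.1 145.2] nose z 20.0 heel [574. 114.  14.] handle top [318.1 356.7]
10 ball [342.  240.5] nose [318.1 131.2] nose z 26.0 heel [566. 115.  14.] handle top [318.1 363.8]
15 ball [342.5 229.6] nose [318.1 117.2] nose z 33.0 heel [558. 115.  15.] handle top [318.1 370.6]
20 ball [343.  218.9] nose [318.1 103.2] nose z 40.0 heel [550. 116.  16.] handle top [318.1 377.2]
25 ball [343.5 208.4] nose [318.1  89.3] nose z 48.0 heel [542. 117.  18.] handle top [318.1 383.5]
30 ball [344.2 198.2] nose [318.1  75.6] nose z 56.0 heel [535. 118.  21.] handle top [318.1 389.3]
35 ball [345.  188.2] nose [318.1  62. ] nose z 65.0 heel [528. 118.  25.] handle top [318.1 394.6]
40 ball [345.8 178.5] nose [318.2  48.8] nose z 74.0 heel [521. 119.  29.] handle top [318.1 399.4]
45 ball [346.8 169.2] nose [318.2  36.2] nose z 83.0 heel [514. 119.  34.] handle top [318.1 403.6]
50 ball [347.9 160.3] nose [318.2  24.3] nose z 93.0 heel [508. 120.  39.] handle top [318.1 407.2]
55 ball [349.1 151.9] nose [318.2  13.5] nose z 102.0 heel [502. 121.  45.] handle top [318.1 410.2]
```

Call:
servo_tool([
  [1,0,0,-2,0],
  [1,0,0,-4.5,0],
  [1,0,-0.5,-7,0],
  [1,0.4,-2,-7.5,0.05],
  [1,1,-4,-7.5,0.15],
  [1,1.6,-5.6,-7.5,0.27],
  [1,2.1,-6.6,-7.5,0.39],
  [1,2.1,-6.6,-7.5,0.51],
  [1,2.1,-6.6,-7.5,0.63],
  [1,2.1,-6.6,-7.5,0.75],
  [1,2.1,-6.6,-7.5,0.87],
  [1,2.1,-6.6,-7.5,0.99],
  [1,2.1,-6.6,-7.5,1.11],
  [1,2.1,-6.6,-7.5,1.23],
  [1,2.1,-6.6,-7.5,1.33],
  [1,2.1,-6.6,-7.5,1.33],
  [1,2.1,-6.6,-7.5,1.33],
])

```text
clock: 14.13
tool_pos: [545.2, 50.5, 188.0]
eef_rot: [[-0.152, 0.988, -0.002], [0.988, 0.152, -0.0], [0.0, -0.002, -1.0]]
wrist_force: [0.2, 0.2, -1.7]
grip_width: 14.9
grasp_force: 78.5
```

```bash
python3 t.py; cat > post.py <<'E'
from h import *
s=bot.sense();T=s['eef_rot'];p=s['tool_pos']
d=snap('wrist')
for n,q in(('post top',(514,203.5,136)),('post base',(513.7,204,6)),('tip',(519.3,168.7,118)),('dish',(526.7,118.7,36))):
    q=np.array(q); print(n,'px',proj(d,q),'tool offs',(T.T@(q-p)).round(1))
m=cv2.inRange(cv2.cvtColor(d['img'],cv2.COLOR_RGB2HSV),(10,120,60),(30,255,255))
for x in cv2.findContours(m,cv2.RETR_EXTERNAL,cv2.CHAIN_APPROX_SIMPLE)[0]:
    if cv2.contourArea(x)>80: print('brass',cv2.boundingRect(x), x[x[:,0,1].argmax()][0])
E
python3 post.py; python3 -c "
import numpy as np
from rig import bot
s=bot.sense();print(s['tool_pos'].round(1),s['eef_rot'].round(3).tolist(),s['qpos'].round(2))"
```

```text
14.1833 [545.3  50.5 188.3] [ 0.1 -0.1 -1.2] [-0.04 -0.02 -0.04] 78.48621368408203
blob 345 197 r 28.1 [561.7  77.8  17. ]
blob 289 197 r 28.1 [519.4  71.3  17. ]
ball 345 194 24.8 [561.1  80.3  17. ]
ball 346 194 24.8 [561.8  80.4  17. ]
ball 347 195 24.8 [562.7  79.8  17. ]
ball 286 196 25.2 [517.3  72.   17. ]
post top px [ 296.8 -106.6] tool offs [155.9  -7.6  52.3]
post base px [306.6   2.4] tool offs [156.4  -7.6 182.3]
tip px [300.2  17.3] tool offs [120.7  -7.6  70.3]
dish px [306.2 134.9] tool offs [ 70.1  -7.8 152.3]
brass (532, 404, 108, 73) [639 476]
brass (486, 363, 60, 23) [492 385]
brass (68, 221, 86, 78) [110 298]
brass (318, 170, 56, 56) [339 225]
brass (261, 170, 56, 56) [284 225]
brass (294, 0, 9, 21) [297  20]
[545.4  50.6 188.5] [[-0.151, 0.988, -0.001], [0.988, 0.151, 0.0], [0.0, -0.001, -1.0]] [-0.02  0.35 -0.13  1.09  0.    1.4 ]
```

Call:
servo_tool([
  [1,0,-0.3,2,0],
  [1,0,-0.76,4,0],
  [1,0.3,-0.76,5.8,0],
  [1,1.2,-0.76,6.3,0],
  [1,2.4,-0.76,6.3,0],
  [1,3.4,-0.76,6.3,0],
  [1,4.2,-0.76,6.3,0],
  [1,4.8,-0.76,6.2,0],
  [1,5.3,-0.76,6.1,0],
  [1,5.8,-0.76,5.9,0],
  [1,6.3,-0.76,5.6,0],
  [1,6.3,-0.76,5.6,0],
])

```text
clock: 15.23
tool_pos: [530.3, 106.2, 134.2]
eef_rot: [[-0.147, 0.989, 0.004], [0.989, 0.147, -0.015], [-0.016, 0.001, -1.0]]
wrist_force: [3.8, -18.5, -3.5]
grip_width: 14.8
grasp_force: 78.1
```

```bash
python3 t.py; python3 th.py | head -9; python3 post.py
```

```text
15.2833 [530.3 106.2 134. ] [  2.  -17.4  -3.3] [-3.98 -0.63 -0.03] 78.0763041973114
blob 342 204 r 27.3 [541.  136.2  17. ]
blob 286 204 r 27.4 [507.1 131.   17. ]
ball 342 200 23.6 [540.8 138.6  17. ]
ball 285 202 24.8 [506.2 132.3  17. ]
ball 284 203 24.8 [505.7 131.5  17. ]
0 ball [341.  262.1] nose [317.7 158.4] nose z 35.0 heel [532.  94.  36.] handle top [317.6 348.8]
5 ball [341.3 250.8] nose [317.7 144.4] nose z 40.0 heel [531. 102.  35.] handle top [317.6 356. ]
10 ball [341.7 239.8] nose [317.7 130.4] nose z 46.0 heel [530. 110.  35.] handle top [317.6 363. ]
15 ball [342.1 228.9] nose [317.7 116.4] nose z 53.0 heel [529. 118.  36.] handle top [317.6 369.9]
20 ball [342.6 218.2] nose [317.7 102.4] nose z 60.0 heel [527. 126.  37.] handle top [317.6 376.5]
25 ball [343.2 207.7] nose [317.7  88.4] nose z 68.0 heel [526. 134.  39.] handle top [317.6 382.7]
30 ball [343.9 197.4] nose [317.7  74.6] nose z 76.0 heel [525. 141.  42.] handle top [317.6 388.5]
35 ball [344.6 187.4] nose [317.7  61.1] nose z 85.0 heel [524. 148.  45.] handle top [317.6 393.8]
40 ball [345.5 177.7] nose [317.7  47.8] nose z 94.0 heel [523. 155.  49.] handle top [317.6 398.6]
post top px [310.8  36. ] tool offs [98.6 -1.8 -3.6]
post base px [314.  81.] tool offs [101.1  -2.2 126.4]
tip px [312.7 163.2] tool offs [63.7 -1.7 14.9]
dish px [314.6 236.6] tool offs [14.4 -1.8 97.7]
brass (46, 314, 97, 84) [ 98 397]
brass (315, 177, 55, 55) [339 231]
brass (259, 177, 55, 55) [282 231]
brass (275, 2, 75, 165) [307 166]
```

Call:
servo_tool([
  [1,0.5,0,-0.3,0],
  [1,1,0,-0.5,0],
  [1,1.5,0,-0.8,0],
  [1,2,0,-1,0],
  [1,2.4,0,-1,0],
  [1,2.4,0,-1,0],
])

```text
clock: 15.88
tool_pos: [528.7, 119.6, 147.0]
eef_rot: [[-0.142, 0.99, 0.009], [0.989, 0.142, -0.039], [-0.04, 0.003, -0.999]]
wrist_force: [0.8, -51.1, 16.4]
grip_width: 14.6
grasp_force: 78.8
```

```bash
python3 t.py; python3 th.py | sed -n 1,6p; python3 post.py
```

```text
15.9333 [528.7 119.6 146.9] [  0.6 -50.6  15. ] [-9.73  0.14  0.59] 78.73597383499146
blob 287 234 r 26.0 [508.5 118.7  17. ]
blob 340 233 r 25.9 [543.5 124.   17. ]
ball 342 229 21.0 [544.3 127.2  17. ]
ball 343 230 21.0 [545.1 126.6  17. ]
ball 299 235 13.8 [516.5 119.   17. ]
ball 284 245 14.4 [507.4 110.6  17. ]
0 ball [341.1 262.1] nose [317.8 158.4] nose z 46.0 heel [531. 105.  49.] handle top [317.7 348.8]
5 ball [341.4 250.8] nose [317.8 144.4] nose z 52.0 heel [530. 113.  48.] handle top [317.7 356. ]
10 ball [341.7 239.8] nose [317.8 130.3] nose z 57.0 heel [529. 121.  48.] handle top [317.7 363. ]
15 ball [342.2 228.9] nose [317.8 116.3] nose z 64.0 heel [528. 129.  48.] handle top [317.7 369.9]
20 ball [342.7 218.2] nose [317.8 102.3] nose z 71.0 heel [526. 137.  50.] handle top [317.7 376.5]
25 ball [343.3 207.7] nose [317.8  88.4] nose z 79.0 heel [525. 145.  52.] handle top [317.7 382.8]
post top px [309.   92.4] tool offs [85.5 -2.7  7.6]
post base px [312.5 100.4] tool offs [ 91.1  -3.3 137.5]
tip px [311.4 194.3] tool offs [51.  -2.4 27. ]
dish px [313.9 247.3] tool offs [  3.7  -2.4 110.8]
brass (63, 318, 90, 78) [116 395]
brass (315, 208, 52, 52) [337 259]
brass (262, 208, 52, 53) [287 260]
brass (277, 58, 67, 140) [306 197]
```

Call:
servo_tool([
  [1,-1,0,0,0],
  [1,-2.5,0,0,0],
  [1,-4,0,0,0],
  [1,-5.2,0,0,0],
  [1,-5.7,0,0,0],
  [1,-5.7,0,0,0],
  [1,-5.7,0,0,0],
])

```text
clock: 16.62
tool_pos: [533.8, 79.5, 143.3]
eef_rot: [[-0.149, 0.989, 0.0], [0.989, 0.149, 0.001], [0.001, 0.0, -1.0]]
wrist_force: [-0.7, 0.3, -0.9]
grip_width: 14.6
grasp_force: 78.5
```

```bash
python3 t.py; python3 th.py | sed -n 1,6p; python3 post.py
```

```text
16.6667 [533.7  79.8 143.2] [-0.   0.1 -1. ] [-0.06 -0.02  0.01] 78.472341299057
blob 341 233 r 25.9 [547.7  90.7  17. ]
blob 288 233 r 26.0 [513.2  85.6  17. ]
ball 342 228 21.2 [547.7  93.9  17. ]
ball 300 233 13.8 [521.   86.5  17. ]
ball 284 243 14.6 [511.4  78.1  17. ]
0 ball [341.  261.9] nose [317.6 158.2] nose z 45.0 heel [535.  69.  45.] handle top [317.5 348.4]
5 ball [341.2 250.7] nose [317.6 144.2] nose z 50.0 heel [534.  77.  44.] handle top [317.5 355.5]
10 ball [341.6 239.6] nose [317.5 130.2] nose z 57.0 heel [533.  85.  44.] handle top [317.5 362.6]
15 ball [342.  228.7] nose [317.5 116.2] nose z 63.0 heel [532.  93.  45.] handle top [317.5 369.5]
20 ball [342.5 218. ] nose [317.5 102.2] nose z 71.0 heel [530. 101.  47.] handle top [317.5 376.1]
25 ball [343.1 207.5] nose [317.5  88.2] nose z 78.0 heel [529. 109.  49.] handle top [317.5 382.3]
post top px [315.  -63.6] tool offs [125.2  -0.7   7.2]
post base px [316.1  38.4] tool offs [125.6  -1.  137.2]
tip px [315.6  82.9] tool offs [89.9 -0.7 25.2]
dish px [316.1 191.2] tool offs [ 39.3  -0.9 107.2]
brass (47, 278, 97, 85) [102 362]
brass (316, 207, 52, 52) [338 258]
brass (263, 207, 52, 52) [283 258]
brass (304, 0, 22, 86) [310  85]
```

Call:
servo_tool([
  [1,-0.1,0,0.8,0],
  [1,-0.1,0,1.6,0],
  [1,-0.1,0,2.3,0],
  [1,-0.1,0,2.8,0],
  [1,-0.1,0,2.8,0],
])

```text
clock: 17.18
tool_pos: [532.3, 78.1, 113.1]
eef_rot: [[-0.15, 0.989, -0.003], [0.989, 0.15, 0.0], [0.001, -0.003, -1.0]]
wrist_force: [0.6, 0.6, -1.2]
grip_width: 14.9
grasp_force: 78.5
```

Call:
servo_tool([
  [1,0.6,0,0,0],
  [1,1.2,0,-0.1,0],
  [1,1.8,0,-0.3,0],
  [1,2.4,0,-0.5,0],
  [1,2.9,0,-0.7,0],
  [1,3.3,0,-0.9,0],
  [1,3.3,0,-0.9,0],
])

```text
clock: 17.77
tool_pos: [529.2, 111.8, 124.9]
eef_rot: [[-0.151, 0.989, 0.001], [0.989, 0.151, 0.0], [0.0, 0.001, -1.0]]
wrist_force: [-0.4, 0.2, -1.0]
grip_width: 14.6
grasp_force: 78.5
```

```bash
python3 t.py; sed -i 's/range(0,60,5)/range(-25,30,5)/' th.py; python3 th.py | sed -n 3,9p
```

```text
17.8167 [529.2 111.2 124.6] [ 0.3 -0.9 -1.8] [-0.11  0.02  0.02] 78.4976327419281
blob 314 233 r 52.2 [525.1 125.1  17. ]
ball 342 228 21.2 [541.3 130.7  17. ]
ball 300 234 13.8 [516.6 123.1  17. ]
ball 286 244 14.2 [509.  115.5  17. ]
-15 ball [340.3 297.2] nose [317.5 200.8] nose z 14.0 heel [534.  77.  32.] handle top [317.4 328.2]
-10 ball [340.4 285.5] nose [317.5 186.9] nose z 17.0 heel [533.  84.  29.] handle top [317.4 335.1]
-5 ball [340.6 274. ] nose [317.5 173. ] nose z 21.0 heel [532.  92.  27.] handle top [317.4 342.2]
0 ball [340.8 262.6] nose [317.5 159.1] nose z 26.0 heel [531. 100.  26.] handle top [317.4 349.4]
5 ball [341.1 251.4] nose [317.5 145.1] nose z 32.0 heel [530. 108.  25.] handle top [317.3 356.5]
10 ball [341.4 240.3] nose [317.5 131.1] nose z 38.0 heel [528. 116.  26.] handle top [317.3 363.6]
15 ball [341.9 229.5] nose [317.5 117.1] nose z 44.0 heel [527. 124.  26.] handle top [317.3 370.4]
```

Call:
servo_tool([
  [1,-1.3,0,0,0],
  [1,-2.6,0,0,0],
  [1,-3.3,0,0.3,0],
  [1,-3.3,0,0.9,0],
  [1,-3.3,0,1.3,0],
  [1,-3.3,0,1.4,0],
  [1,-3.3,0,1.4,0],
])

```text
clock: 18.45
tool_pos: [533.0, 78.2, 109.2]
eef_rot: [[-0.149, 0.989, -0.002], [0.989, 0.149, 0.0], [0.001, -0.002, -1.0]]
wrist_force: [0.4, -1.0, -1.6]
grip_width: 14.7
grasp_force: 78.5
```

Call:
servo_tool([
  [1,0.4,0,0,0],
  [1,0.8,0,0,0],
  [1,1.2,0,0,0],
  [1,1.6,0,0,0],
])

```text
clock: 18.78
tool_pos: [531.5, 94.7, 110.3]
eef_rot: [[-0.15, 0.989, 0.0], [0.989, 0.15, 0.0], [0.0, 0.001, -1.0]]
wrist_force: [0.3, 0.2, -1.3]
grip_width: 15.0
grasp_force: 78.5
```

```bash
python3 - <<'E'
from h import *
d=snap('wrist');a=snap('scene');b=snap('side')
m=np.zeros((600,800,3),np.uint8)
m[:300,:400]=cv2.resize(d['img'][60:360,120:520],(400,300))
m[:300,400:]=cv2.resize(a['img'][165:265,290:423],(400,300),interpolation=cv2.INTER_CUBIC)
m[300:,:]=cv2.resize(b['img'][165:285,190:350],(800,300*1),interpolation=cv2.INTER_CUBIC) if 0 else 0
m[300:,:400]=cv2.resize(b['img'][175:285,200:347],(400,300),interpolation=cv2.INTER_CUBIC)
m[300:,400:]=cv2.resize(d['img'],(400,300))
cv2.imwrite('pics/m6.png',m[:,:,::-1])
E
```

```text
(no output)
```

View pics/m6.png

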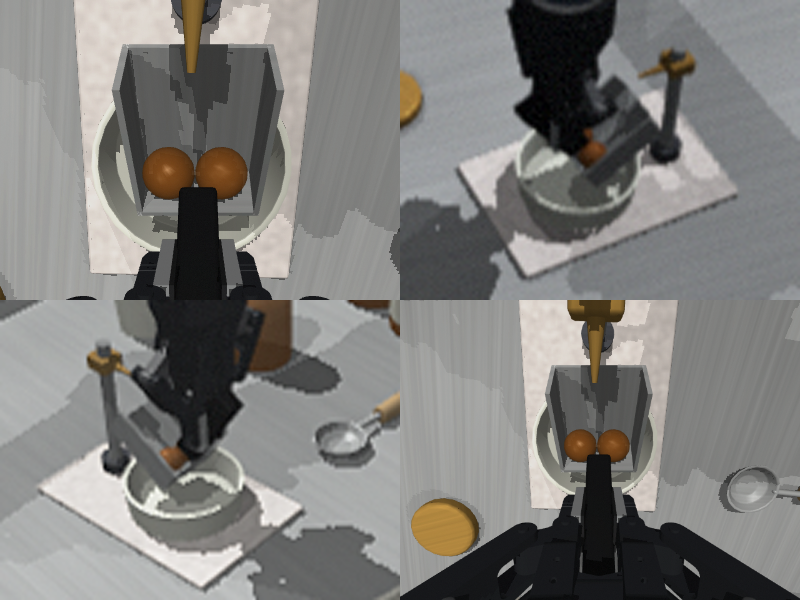

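The last view shows the scoop still strongly nose-up, about 30° or more. Its nose is above the rim near row 105 and the pan is high in the grip, so the handle has slid between the pads. Both sweets are still aboard. I will solve for the tilt and slip from the pan corners.

```bash
cat > fit.py <<'E'
from h import *
from scipy.optimize import least_squares
s=bot.sense();T=s['eef_rot'];g=s['tool_pos']+6*T[:,2];sx,sy,sz=-T[:,0],T[:,1],-T[:,2]
def P(p,h,th,dy,dx=0):
    x,y,z=p;x,z=x-24-dx,z-h;c,q=np.cos(th),np.sin(th); return g+sx*(x*c+z*q)+sy*(y+dy)+sz*(-x*q+z*c)
if __name__=='__main__':
    d=snap('wrist')
    pts=[(-35,-28,28),(-35,28,28),(35,-28,28),(35,28,28)];px=[(240,105),(404,105),(253,273),(378,273)]
    f=lambda v:np.concatenate([proj(d,P(p,v[0],v[1],v[2],v[3]))-q for p,q in zip(pts,px)])
    r=least_squares(f,[92,.3,0,0]);h,t,dy,dx=r.x;print('h',h,'deg',np.degrees(t),'dy',dy,'dx',dx,r.fun.round(1))
    for n,p in(('nose',(-35,0,0)),('heel',(35,0,0)),('ball',(20.5,12,14.5)),('handtop',(24,0,114))): print(n,P(p,h,t,dy,dx).round(1),proj(d,P(p,h,t,dy,dx)))
E
python3 fit.py
```

```text
h 92.0 deg 17.188733853924695 dy 0.0 dx 0.0 [ 10.6  22.3 -19.1  22.3  10.8 -11.1  -6.4 -11. ]
nose [518.8 177.1  33.8] [317.7 109. ]
heel [528.9 111.   13.1] [317.7 233. ]
ball [539.3 122.2  31.2] [340.5 224.6]
handtop [532.3  88.  125.2] [317.7 395.7]
```

```bash
sed -i 's/return (q\[:2\]\/q\[2\]).round(1)/return q[:2]\/q[2]/' h.py; python3 fit.py
```

```text
h 63.593910436271656 deg 14.009147375296346 dy 0.5334275075405738 dx 17.181195779830297 [-2.4  0.3 -3.   0.3  1.9 -0.4  5.  -0.4]
nose [518.6 182.6  60.9] [319.05520786  91.00496296]
heel [528.8 115.5  44. ] [318.79328282 240.20195092]
ball [539.  127.7  61.6] [345.73268875 228.63767772]
handtop [531.3  98.7 157.3] [319.97797492 448.13516746]
```

```bash
cat >> fit.py <<'E'
    pts+=[(20.5,-12,14.5),(20.5,12,14.5)];px+=[(288,233),(342,233)]
    for fx in(0,5,10,17):
        f=lambda v:np.concatenate([proj(d,P(p,v[0],v[1],v[2],fx))-q for p,q in zip(pts,px)])
        r=least_squares(f,[70,.3,0]);h,t,dy=r.x;print(fx,'h',h.round(1),'deg',np.degrees(t).round(1),r.fun.round(1),'nose',P((-35,0,0),h,t,dy,fx).round(),'heel',P((35,0,0),h,t,dy,fx).round())
E
python3 fit.py
```

```text
h 63.61287509973947 deg 14.007001622666486 dy 0.5164948494018131 dx 17.190504472968055 [-2.4  0.3 -3.   0.3  1.9 -0.4  5.  -0.4]
nose [518.6 182.4  60.9] [319.0613112   91.00570706]
heel [528.8 115.3  44. ] [318.79215148 240.20284131]
ball [539.1 127.5  61.5] [345.73120476 228.63979955]
handtop [531.3  98.5 157.2] [319.95248716 448.13282949]
0 h 79.6 deg 24.8 [ 1.  22.7 -9.  22.6  7.2 -8.4 -2.4 -8.4  5.2 -9.2  0.6 -9.2] nose [519. 180.  57.] heel [528. 117.  27.]
5 h 74.5 deg 22.7 [-1.5 17.4 -6.5 17.3  5.2 -5.5 -0.4 -5.4  4.5 -7.5  1.4 -7.5] nose [518. 181.  60.] heel [528. 117.  33.]
10 h 69.4 deg 20.0 [-3.5 11.2 -4.5 11.2  3.2 -2.4  1.6 -2.4  3.8 -5.6  2.1 -5.6] nose [518. 182.  62.] heel [528. 117.  39.]
17 h 63.1 deg 13.5 [-3.5  1.8 -4.6  1.8  0.8  1.2  4.   1.2  3.1 -2.7  2.7 -2.7] nose [518. 182.  61.] heel [528. 114.  44.]
```

Call:
servo_tool([
  [1,-1,0,0,0],
  [1,-2,0,0,0],
  [1,-2.3,0,0.4,0],
  [1,-2.3,0,0.9,0],
  [1,-2.3,0,1.3,0],
  [1,-2.3,0,1.6,0],
  [1,-2.3,0,1.6,0],
])

```text
clock: 19.67
tool_pos: [533.9, 71.2, 92.9]
eef_rot: [[-0.149, 0.989, -0.002], [0.989, 0.149, 0.0], [0.001, -0.002, -1.0]]
wrist_force: [0.2, 0.5, -0.8]
grip_width: 14.7
grasp_force: 78.4
```

Call:
servo_tool([
  [1,0,0,0.3,0],
  [1,0,0,0.6,0],
  [1,0,0,0.6,0],
])

```text
clock: 19.92
tool_pos: [534.5, 71.4, 87.5]
eef_rot: [[-0.15, 0.989, -0.001], [0.989, 0.15, 0.0], [0.0, -0.001, -1.0]]
wrist_force: [0.0, 0.3, -1.3]
grip_width: 15.0
grasp_force: 78.5
```

Call:
servo_tool([
  [1,0,0,0.2,0],
  [1,0,0,0.4,0],
  [1,0,0,0.4,0],
])

```text
clock: 20.17
tool_pos: [534.4, 71.8, 83.7]
eef_rot: [[-0.15, 0.989, -0.001], [0.989, 0.15, 0.002], [0.002, -0.001, -1.0]]
wrist_force: [-0.5, 2.8, -1.5]
grip_width: 14.9
grasp_force: 78.4
```

Call:
servo_tool([
  [1,0,0,0.2,0],
  [1,0,0,0.4,0],
  [1,0,0,0.4,0],
])

```text
clock: 20.42
tool_pos: [534.7, 71.6, 81.9]
eef_rot: [[-0.15, 0.989, 0.0], [0.989, 0.15, 0.001], [0.001, 0.001, -1.0]]
wrist_force: [-6.2, 2.8, 14.6]
grip_width: 14.9
grasp_force: 80.8
```

Call:
servo_tool([
  [0.7,0,0,-0.2,0],
  [0.5,0,0,-0.2,0],
  [0.5,0,0,-0.2,0],
  [0.5,0,0,-0.2,0],
])

```text
clock: 20.75
tool_pos: [535.2, 70.9, 82.0]
eef_rot: [[-0.149, 0.989, 0.001], [0.989, 0.149, -0.0], [-0.001, 0.001, -1.0]]
wrist_force: [0.3, -0.3, 0.9]
grip_width: 42.6
grasp_force: 0.0
```

```bash
python3 t.py; python3 - <<'E'
from h import *
d=cv2.imread('pics/last.png');g=cv2.cvtColor(d,cv2.COLOR_BGR2GRAY)
# black handle extent along the image centre column band and the metal pan edges
bl=(g<40);
for v in range(150,480,12):
    r=np.nonzero(bl[v,230:410])[0]; print(v,(r.min()+230,r.max()+230,len(r)) if len(r) else '-',end='; ')
gy=np.abs(cv2.Sobel(g,cv2.CV_32F,0,1));
for c in((250,300),(300,335),(335,385)):
    e=gy[:,c[0]:c[1]].mean(1); print('\n',c,[(i,int(e[i])) for i in range(40,330) if e[i]>45 and e[i]==e[max(0,i-5):i+6].max()])
E
```

```text
20.8 [535.1  70.9  81.9] [ 0.3 -0.  -0.3] [ 0.04  0.01 -0.01] 0.0
blob 340 223 r 26.1 [541.3 102.8  17. ]
blob 287 223 r 26.1 [515.6  98.8  17. ]
ball 343 216 18.6 [542.3 106.3  17. ]
ball 282 220 20.6 [513.2  99.9  17. ]
150 -; 162 -; 174 -; 186 -; 198 -; 210 -; 222 -; 234 (np.int64(298), np.int64(334), 37); 246 (np.int64(296), np.int64(336), 41); 258 (np.int64(296), np.int64(336), 41); 270 (np.int64(295), np.int64(337), 43); 282 (np.int64(295), np.int64(337), 43); 294 (np.int64(294), np.int64(338), 45); 306 (np.int64(258), np.int64(377), 58); 318 (np.int64(230), np.int64(408), 90); 330 (np.int64(230), np.int64(409), 94); 342 (np.int64(246), np.int64(409), 95); 354 (np.int64(230), np.int64(409), 109); 366 (np.int64(230), np.int64(409), 122); 378 (np.int64(230), np.int64(409), 117); 390 (np.int64(230), np.int64(409), 113); 402 (np.int64(230), np.int64(409), 108); 414 (np.int64(230), np.int64(409), 100); 426 (np.int64(230), np.int64(409), 105); 438 (np.int64(230), np.int64(409), 180); 450 (np.int64(230), np.int64(409), 180); 462 (np.int64(230), np.int64(409), 180); 474 (np.int64(230), np.int64(409), 180); 
 (250, 300) [(70, 166), (87, 223), (197, 59), (250, 105), (267, 141), (274, 121), (301, 217), (316, 109), (322, 116)]

 (300, 335) [(59, 73), (69, 122), (87, 108), (157, 46), (199, 53), (230, 208)]

 (335, 385) [(74, 103), (86, 178), (196, 66), (250, 57), (272, 179), (287, 100), (301, 179), (317, 84), (324, 177)]
```

Call:
servo_tool([
  [0.5,0,0,-0.8,0],
  [0.5,-0.5,0,-1.5,0],
  [0.6,-0.5,0,-1.5,0],
  [1,-0.5,0,-1.5,0],
  [1,-0.5,0,-1.5,0],
  [1,-0.5,0,-1.5,0],
  [1,-0.5,0,-1.5,0],
  [1,-0.5,0,-1.5,0],
], grip_force=20)

```text
clock: 21.47
tool_pos: [536.1, 66.1, 97.5]
eef_rot: [[-0.149, 0.989, 0.001], [0.989, 0.149, -0.0], [-0.0, 0.001, -1.0]]
wrist_force: [0.6, -1.6, 4.9]
grip_width: 15.9
grasp_force: 23.0
```

```bash
python3 t.py
```

```text
21.5167 [536.1  66.1  97.5] [-0.1 -2.2  4.9] [-0.17 -0.01 -0.09] 23.069033324718475
blob 289 205 r 24.3 [516.   99.6  17. ]
blob 339 205 r 24.2 [541.7 103.6  17. ]
ball 328 198 11.4 [535.5 106.5  17. ]
ball 328 199 11.4 [535.6 106.   17. ]
ball 285 202 18.8 [513.6 101.1  17. ]
ball 347 212 13.4 [546.5 100.7  17. ]
```

Call:
servo_tool([
  [1,0,0,-1,0],
  [1,0,0,-2.2,0],
  [1,0.2,0,-3.2,0],
  [1,0.8,0,-3.5,0],
  [1,1.7,0,-3.5,0],
  [1,2.7,0,-3.5,0],
  [1,3.4,0,-3.5,0],
  [1,3.6,0,-3.5,0],
  [1,3.6,0,-3.5,0],
])

```text
clock: 22.27
tool_pos: [529.5, 102.8, 131.5]
eef_rot: [[-0.151, 0.989, -0.001], [0.989, 0.151, -0.0], [0.0, -0.001, -1.0]]
wrist_force: [-0.7, 0.0, -1.9]
grip_width: 15.7
grasp_force: 22.2
```

```bash
python3 t.py; python3 post.py
```

```text
22.3167 [529.7 102.3 131.6] [-0.8 -0.  -1.9] [-0.06 -0.02  0.02] 22.2446009516716
blob 290 206 r 24.3 [507.9 129.1  17. ]
blob 339 205 r 24.3 [537.7 134.   17. ]
ball 344 200 16.8 [540.2 137.6  17. ]
ball 285 203 18.6 [504.9 130.3  17. ]
post top px [316.5998473   19.24536679] tool offs [102.4  -0.3  -4.4]
post base px [317.09117704  77.32472931] tool offs [103.   -0.4 125.6]
tip px [316.89700946 152.86739549] tool offs [67.2 -0.3 13.6]
dish px [317.03149899 233.69145174] tool offs [16.7 -0.5 95.6]
brass (44, 313, 98, 85) [ 89 397]
brass (266, 182, 48, 48) [283 229]
brass (315, 181, 49, 49) [336 229]
brass (305, 72, 24, 85) [312 156]
brass (280, 0, 76, 73) [336  72]
```

Call:
servo_tool([
  [1,0.3,0,0,0],
  [1,0.6,0,0,0],
  [1,0.9,0,0,0],
  [1,0.9,0,0,0],
])

```text
clock: 22.7
tool_pos: [529.9, 106.2, 133.3]
eef_rot: [[-0.147, 0.989, 0.002], [0.989, 0.147, -0.011], [-0.012, 0.001, -1.0]]
wrist_force: [-0.8, -14.2, 5.7]
grip_width: 15.6
grasp_force: 24.4
```

```bash
python3 t.py|head -3
```

```text
22.75 [529.9 106.2 133.3] [ -0.5 -13.2   4.7] [-2.79  0.22  0.28] 24.290845692157745
blob 289 207 r 24.2 [508.7 130.   17. ]
blob 338 207 r 24.2 [538.6 134.7  17. ]
```

Call:
servo_tool([
  [1,0.4,0,0,0],
  [1,0.8,0,0,0],
  [1,1.2,0,0,0],
  [1,1.2,0,0,0],
])

```text
clock: 23.08
tool_pos: [528.4, 121.5, 132.9]
eef_rot: [[-0.148, 0.989, 0.003], [0.989, 0.148, -0.002], [-0.003, 0.002, -1.0]]
wrist_force: [1.9, -2.7, -1.9]
grip_width: 15.6
grasp_force: 22.6
```

```bash
python3 t.py|head -3
```

```text
23.1333 [528.3 121.7 132.7] [ 2.  -3.2 -2.1] [-0.84 -0.56 -0.09] 22.595869302749634
blob 315 237 r 45.8 [525.9 129.8  17. ]
ball 346 234 14.6 [544.7 134.6  17. ]
```

Call:
servo_tool([
  [1,0.2,0,0,0],
  [1,0.4,0,0,0],
  [1,0.4,0,0,0],
])

```text
clock: 23.38
tool_pos: [527.2, 125.8, 132.5]
eef_rot: [[-0.149, 0.989, 0.002], [0.989, 0.149, -0.002], [-0.002, 0.001, -1.0]]
wrist_force: [1.7, -4.5, -0.5]
grip_width: 16.0
grasp_force: 22.8
```

```bash
python3 t.py
```

```text
23.4333 [527.2 125.9 132.4] [ 2.1 -4.4 -0.4] [-1.03 -0.5  -0.08] 22.805767357349396
blob 338 245 r 22.7 [539.7 130.9  17. ]
blob 292 245 r 22.7 [510.9 126.7  17. ]
ball 286 244 16.4 [506.8 127.   17. ]
ball 347 244 14.0 [545.1 132.7  17. ]
```

Call:
servo_tool([
  [1,-0.1,0,-0.1,0],
  [1,-0.3,0,-0.2,0],
  [1,-0.6,0,-0.3,0],
  [1,-1.0,0,-0.4,0],
  [1,-1.4,0,-0.4,0],
  [1,-1.9,0,-0.4,0],
  [1,-2.4,0,-0.4,0],
  [1,-2.9,0,-0.4,0],
  [1,-3.4,0,-0.4,0],
  [1,-3.8,0,-0.4,0],
  [1,-4.2,0,-0.4,0],
  [1,-4.5,0,-0.4,0],
  [1,-4.7,0,-0.4,0],
  [1,-4.8,0,-0.4,0],
  [1,-4.8,0,-0.4,0],
])

```text
clock: 24.68
tool_pos: [533.7, 78.9, 136.1]
eef_rot: [[-0.149, 0.989, 0.0], [0.989, 0.149, 0.0], [0.0, 0.0, -1.0]]
wrist_force: [-0.5, -0.2, -1.4]
grip_width: 15.6
grasp_force: 22.6
```

```bash
python3 t.py; python3 post.py
```

```text
24.7333 [533.7  79.1 136.1] [-0.4  0.5 -1.5] [-0.07  0.02  0.01] 22.57194310426712
blob 338 245 r 22.6 [546.5  83.4  17. ]
blob 292 245 r 22.6 [516.9  79.1  17. ]
ball 346 242 14.0 [551.   86.3  17. ]
ball 286 244 16.2 [513.   79.2  17. ]
ball 347 244 14.0 [551.8  85.   17. ]
ball 347 245 14.0 [551.9  84.4  17. ]
post top px [314.49490529 -80.39625059] tool offs [ 1.259e+02 -8.000e-01  1.000e-01]
post base px [315.93072596  34.05233742] tool offs [126.4  -1.1 130.1]
tip px [315.32042279  77.96160935] tool offs [90.7 -0.8 18.1]
dish px [316.07415054 191.71406626] tool offs [ 40.2  -1.  100.1]
brass (41, 280, 99, 87) [ 86 366]
brass (316, 223, 45, 45) [337 267]
brass (270, 223, 45, 45) [287 267]
brass (303, 0, 22, 81) [309  80]
```

Call:
servo_tool([
  [1,0.1,0,0.5,0],
  [1,0.3,0,1.1,0],
  [1,0.3,0,1.7,0],
  [1,0.3,0,2.2,0],
  [1,0.3,0,2.6,0],
  [1,0.3,0,2.8,0],
  [1,0.3,0,2.8,0],
])

```text
clock: 25.37
tool_pos: [532.6, 81.9, 107.3]
eef_rot: [[-0.149, 0.989, -0.001], [0.989, 0.149, -0.0], [0.0, -0.002, -1.0]]
wrist_force: [-0.4, -0.6, -1.7]
grip_width: 15.7
grasp_force: 22.6
```

```bash
python3 t.py
```

```text
25.4167 [532.9  82.  107.7] [-0.6 -0.5 -1.3] [-0.08  0.05  0.03] 22.562068104743958
blob 338 245 r 22.5 [542.2  94.9  17. ]
blob 292 245 r 22.6 [516.3  91.   17. ]
ball 346 242 14.0 [546.3  97.5  17. ]
ball 286 244 16.0 [512.9  91.2  17. ]
ball 347 244 14.0 [547.   96.4  17. ]
ball 285 245 16.0 [512.4  90.5  17. ]
ball 347 245 14.0 [547.1  95.8  17. ]
```

Call:
servo_tool([
  [1,0,0,0.3,0],
  [1,0.3,0,0.3,0],
  [1,0.7,0,0.3,0],
  [1,1.1,0,0.3,0],
])

```text
clock: 25.75
tool_pos: [531.6, 90.0, 106.0]
eef_rot: [[-0.148, 0.989, 0.001], [0.989, 0.148, -0.008], [-0.008, -0.001, -1.0]]
wrist_force: [-3.9, -10.1, 6.8]
grip_width: 15.5
grasp_force: 23.8
```

```bash
python3 t.py
```

```text
25.8 [531.3  91.1 105.9] [-2.6 -5.7  2.5] [-1.42  0.58  0.05] 23.235571682453156
blob 337 257 r 22.3 [542.   95.8  17. ]
blob 292 257 r 22.4 [516.4  91.8  17. ]
ball 346 255 13.8 [546.7  97.6  17. ]
ball 285 257 16.0 [512.6  91.2  17. ]
```

Call:
servo_tool([
  [1,0.5,0,-0.1,0],
  [1,1,0,-0.3,0],
  [1,1.5,0,-0.5,0],
  [1,2,0,-0.8,0],
  [1,2.5,0,-1.1,0],
  [1,2.9,0,-1.3,0],
  [1,2.9,0,-1.3,0],
])

```text
clock: 26.38
tool_pos: [526.6, 121.7, 118.3]
eef_rot: [[-0.15, 0.989, -0.001], [0.989, 0.15, -0.001], [-0.001, -0.001, -1.0]]
wrist_force: [-2.8, -4.1, 1.3]
grip_width: 15.6
grasp_force: 22.9
```

```bash
python3 t.py; python3 th.py | head -6
```

```text
26.4333 [526.7 121.6 118.2] [-3.2 -3.8  1.9] [-0.88  0.77  0.04] 23.03446054458618
blob 338 215 r 21.8 [534.2 149.5  17. ]
blob 294 212 r 21.9 [508.6 147.2  17. ]
ball 291 212 19.0 [507.  147.1  17. ]
ball 339 215 20.4 [534.9 149.5  17. ]
-25 ball [340.65677573 320.73108978] nose [317.7942951  228.30609564] nose z 4.0 heel [534.  73.  33.] handle top [317.81516678 314.61231598]
-20 ball [340.62855133 308.69357563] nose [317.79997016 214.33522211] nose z 5.0 heel [533.  80.  29.] handle top [317.81396561 321.01946686]
-15 ball [340.66230284 296.82398074] nose [317.80584148 200.38471773] nose z 8.0 heel [532.  87.  26.] handle top [317.81253934 327.73362113]
-10 ball [340.75828874 285.11710848] nose [317.81193026 186.43767489] nose z 11.0 heel [531.  95.  23.] handle top [317.81089942 334.68259921]
-5 ball [340.91730497 273.56959198] nose [317.81825981 172.48087413] nose z 15.0 heel [530. 103.  21.] handle top [317.80906125 341.78747311]
0 ball [341.1406938  262.18031804] nose [317.82485567 158.50564956] nose z 20.0 heel [528. 111.  20.] handle top [317.80704409 348.96418062]
```

Call:
servo_tool([
  [1,-1,0,-0.3,0],
  [1,-3,0,-1.2,0],
  [1,-5.5,0,-2.5,0],
  [1,-7,0,-4,0],
  [1,-8,0,-5.5,0],
  [1,-8,0,-5.5,0],
  [1,-8,0,-5.5,0],
  [1,-8,0,-5.5,0],
], grip_force=40)

```text
clock: 27.15
tool_pos: [539.2, 43.0, 172.5]
eef_rot: [[-0.15, 0.989, 0.0], [0.989, 0.15, 0.001], [0.001, 0.0, -1.0]]
wrist_force: [-0.3, 0.3, -2.0]
grip_width: 15.7
grasp_force: 43.0
```

```bash
python3 t.py; python3 post.py; python3 - <<'E'
from h import *
for n in('scene','side'):
    d=snap(n);m=cv2.inRange(cv2.cvtColor(d['img'],cv2.COLOR_RGB2HSV),(3,140,50),(18,255,255))
    for x in cv2.findContours(m,cv2.RETR_EXTERNAL,cv2.CHAIN_APPROX_SIMPLE)[0]:
        if 15<cv2.contourArea(x)<600:
            (u,v),r=cv2.minEnclosingCircle(x); p=onz(d,u,v,22)
            if abs(p[0]-527)<150 and abs(p[1])<260: print(n,round(u),round(v),round(r,1),p)
E
```

```text
27.2 [538.7  43.2 172.1] [-1.4  0.1 -2.4] [-0.02  0.04  0.01] 42.95192062854767
blob 334 78 r 20.1 [534.2 149.5  17. ]
blob 296 74 r 20.0 [509.3 148.5  17. ]
ball 296 74 18.4 [509.  148.2  17. ]
ball 334 78 18.6 [533.9 149.5  17. ]
post top px [ 316.84027973 -160.05450063] tool offs [162.2  -0.3  36.3]
post base px [317.16573815 -16.24468922] tool offs [162.5  -0.4 166.3]
tip px [317.08887548 -12.0743364 ] tool offs [126.9  -0.3  54.2]
dish px [317.17042956 125.31403736] tool offs [ 76.3  -0.4 136.2]
brass (551, 412, 89, 65) [638 476]
brass (507, 367, 60, 27) [511 393]
brass (64, 219, 90, 82) [108 300]
brass (317, 59, 37, 39) [333  97]
brass (279, 54, 37, 40) [296  93]
scene 237 234 4.4 [ 469.7 -152.7   22. ]
scene 248 232 4.3 [ 472.8 -125.3   22. ]
scene 360 218 7.8 [519.2 149.7  22. ]
scene 284 197 12.1 [392.1  -8.6  22. ]
side 258 238 8.5 [524.7 152.7  22. ]
```

Call:
servo_tool([
  [1,-3,0.2,0,0],
  [1,-6,0.4,0,0],
  [1,-8.5,0.6,0.5,0],
  [1,-10,0.65,2,0],
  [1,-10,0.65,4,0],
  [1,-10,0.65,5.5,0],
  [1,-10,0.65,6.2,0],
  [1,-10,0.65,6.8,0],
  [1,-10,0.65,7.3,0],
  [1,-10,0.65,7.8,0],
  [1,-10,0.65,7.8,0],
])

```text
clock: 28.27
tool_pos: [561.9, -58.6, 99.6]
eef_rot: [[-0.149, 0.989, 0.004], [0.989, 0.149, -0.009], [-0.01, 0.002, -1.0]]
wrist_force: [-8.4, -8.3, 21.7]
grip_width: 15.8
grasp_force: 46.6
```

Call:
servo_tool([
  [1,-0.5,0,0,0],
  [1,-1,0,0.1,0],
  [1,-1.5,0,0.2,0],
  [1,-1.9,0,0.3,0],
  [1,-1.9,0,0.3,0],
])

```text
clock: 28.68
tool_pos: [564.5, -74.3, 93.1]
eef_rot: [[-0.15, 0.989, 0.003], [0.989, 0.15, 0.0], [-0.0, 0.003, -1.0]]
wrist_force: [-1.2, 2.4, 5.8]
grip_width: 15.4
grasp_force: 43.2
```

Call:
servo_tool([
  [1,0,0,0.3,0],
  [1,0,0,0.6,0],
  [1,0,0,0.6,0],
])

```text
clock: 28.93
tool_pos: [565.9, -78.2, 89.6]
eef_rot: [[-0.148, 0.989, 0.005], [0.989, 0.148, -0.01], [-0.011, 0.004, -1.0]]
wrist_force: [-3.9, -8.0, 17.0]
grip_width: 15.3
grasp_force: 43.9
```

Call:
servo_tool([
  [1,0,0,-0.2,0],
  [0.85,0,0,-0.2,0],
  [0.7,0,0,-0.2,0],
  [0.5,0,0,-0.2,0],
  [0.2,0,0,-0.2,0],
  [0.2,0,0,-0.2,0],
  [0.2,0,0,-3,0],
  [0.2,0,0,-6,0],
  [0.2,0,0,-9,0],
  [0.2,0,0,-12,0],
  [0.2,0,0,-13,0],
  [0.2,0,0,-13,0],
])

```text
clock: 29.93
tool_pos: [565.4, -74.6, 219.1]
eef_rot: [[-0.15, 0.989, 0.006], [0.989, 0.15, -0.001], [-0.002, 0.006, -1.0]]
wrist_force: [0.9, 0.1, -0.4]
grip_width: 68.6
grasp_force: 0.0
```

```bash
python3 - <<'E'
from h import *
s=bot.sense();print(s['clock'],s['tool_pos'].round(1))
from h import *
a=snap('scene','s9.png');b=snap('side','b9.png');w=snap('wrist','w9.png')
# scoop handle = black blob near expected place; compare its image axis with a vertical line at the same foot
for n,d in(('scene',a),('side',b),('wrist',w)):
    g=cv2.cvtColor(d['img'],cv2.COLOR_RGB2GRAY)
    bt=proj(d,np.array([565.,-76,28]));tp=proj(d,np.array([565.,-76,114]))
    m=(g<45).astype(np.uint8);k,l,st,ce=cv2.connectedComponentsWithStats(m)
    print(n,'vertical handle would run',bt.round(),tp.round())
    for i in range(1,k):
        if 60<st[i,4]<6000 and np.hypot(*(ce[i]-(bt+tp)/2))<60:
            c=max(cv2.findContours((l==i).astype(np.uint8),0,1)[0],key=cv2.contourArea)
            print('  ',st[i],ce[i].round(1),cv2.fitEllipse(c) if len(c)>5 else '')
E
```

```text
29.9333 [565.4 -74.6 219.1]
scene vertical handle would run [278. 254.] [276. 232.]
   [269 230  34  41 422] [279.3 250.1] ((282.4024353027344, 252.10813903808594), (27.12324333190918, 39.01419448852539), 143.33213806152344)
side vertical handle would run [340. 277.] [342. 246.]
   [337 244  13  36 378] [342.7 261.4] ((342.7037048339844, 261.1109313964844), (11.619427680969238, 40.63475799560547), 3.414769172668457)
wrist vertical handle would run [320. 226.] [320. 261.]
   [ 307  219   27   65 1565] [320.1 252.5] ((320.1507568359375, 253.77984619140625), (26.664878845214844, 76.05376434326172), 179.05117797851562)
```

Call:
servo_tool([
  [0.2,-2.5,-1.7,0,-0.1],
  [0.2,-5,-3.4,0,-0.2],
  [0.2,-7.5,-5.1,0.5,-0.3],
  [0.2,-10,-6.8,1,-0.4],
  [0.2,-12.5,-8.5,2,-0.5],
  [0.2,-15,-10.2,3,-0.6],
  [0.2,-17.5,-11.9,4,-0.7],
  [0.2,-20,-13.5,5,-0.8],
  [0.2,-22.5,-15.2,6,-0.9],
  [0.2,-24,-16.2,7,-1.0],
  [0.2,-25,-16.9,7.9,-1.1],
  [0.2,-25,-16.9,7.9,-1.154],
  [0.2,-25,-16.9,7.9,-1.154],
])

```text
clock: 31.17
tool_pos: [431.4, -345.8, 133.8]
eef_rot: [[-0.964, 0.265, -0.004], [0.265, 0.964, 0.004], [0.005, 0.003, -1.0]]
wrist_force: [-0.4, -0.2, 0.6]
grip_width: 68.6
grasp_force: 0.0
```

```bash
python3 - <<'E'
from h import *
s=bot.sense();T=s['eef_rot'];p=s['tool_pos'];print(s['clock'],p.round(1),T.round(3).tolist(),s['qpos'].round(2))
d=snap('wrist','w10.png');g=cv2.cvtColor(d['img'],cv2.COLOR_RGB2GRAY)
e=[(435.6,-347.8,44),(507.9,-367.6,40),(385.4,-334.2,44)]
print([proj(d,np.array(q)).round() for q in e])
k,l,st,ce=cv2.connectedComponentsWithStats((g<45).astype(np.uint8))
for i in range(1,k):
    if st[i,4]>300:
        c=max(cv2.findContours((l==i).astype(np.uint8),0,1)[0],key=cv2.contourArea); print(st[i],[np.round(x,1) for x in cv2.minAreaRect(c)])
E
```

```text
31.1667 [ 431.4 -345.8  133.8] [[-0.964, 0.265, -0.004], [0.265, 0.964, 0.004], [0.005, 0.003, -1.0]] [-0.79  0.4  -0.21  0.97  0.   -0.52]
[array([316., 273.]), array([316., 380.]), array([316., 183.])]
[ 300  171   26  154 3693] [array([312.5, 247.5]), array([153.,  25.]), np.float64(90.0)]
[    0   308   640   172 51611] [array([319.5, 393.5]), array([171., 639.]), np.float64(90.0)]
```

```bash
python3 - <<'E'
from h import *
import numpy as np
s=bot.sense();T=s['eef_rot'];p=s['tool_pos'];d=snap('wrist')
A,B=onz(d,312.5,172,44),onz(d,312.5,324.5,44);print(A,B,np.linalg.norm(A-B))
u=(B-A)/np.linalg.norm(B-A); g=A+u*(128-75);print('grip',g,'lens',A+u*128,'yaw',np.degrees(np.arctan2(u[1],u[0])),'tool shift',(T.T@(np.array([g[0],g[1],43])-p)).round(1))
E
```

```text
[ 380.3 -334.2   44. ] [ 468.1 -358.8   44. ] 91.18113840043895
grip [ 431.33467758 -348.49900989   44.        ] lens [ 503.55356096 -368.73345785   44.        ] yaw -15.651928069065407 tool shift [-0.4 -3.2 91.6]
```

Call:
servo_tool([
  [0.2,0,-0.25,3,0],
  [0.2,0,-0.25,6,0],
  [0.2,0,-0.25,8,0],
  [0.2,0,-0.25,9.1,0],
  [0.2,0,-0.25,9.1,0],
  [0.6,0,-0.25,9.1,0],
  [1,0,-0.25,9.1,0],
  [1,0,-0.25,9.1,0],
  [1,0,-0.25,9.1,0],
  [1,0,-0.25,9.1,0],
  [1,0,-0.25,9.1,0],
  [1,0,-0.25,9.1,0],
], grip_force=80)

```text
clock: 32.27
tool_pos: [433.9, -349.8, 47.4]
eef_rot: [[-0.965, 0.264, 0.002], [0.264, 0.965, -0.002], [-0.002, -0.001, -1.0]]
wrist_force: [-0.5, 0.7, 6.7]
grip_width: 12.3
grasp_force: 78.4
```

Call:
servo_tool([
  [1,0,0,-1,0],
  [1,0,0,-3,0],
  [1,0,0,-6,0],
  [1,0,0,-9,0],
  [1,0,0,-11,0],
  [1,0,0,-12,0],
  [1,0,0,-12,0],
  [1,0,0,-12,0],
], grip_force=120)

```text
clock: 32.93
tool_pos: [433.0, -349.1, 165.9]
eef_rot: [[-0.965, 0.264, 0.0], [0.264, 0.965, -0.0], [-0.0, -0.0, -1.0]]
wrist_force: [-0.3, 0.0, -1.6]
grip_width: 11.7
grasp_force: 117.3
```

```bash
cat > lens.py <<'E'
from h import *
s=bot.sense();T=s['eef_rot'];p=s['tool_pos'];print(s['clock'],p.round(1),T.round(3).tolist(),s['wrist_force'].round(1),s['grip_width'])
L=p-T[:,0]*72.1+T[:,2]*12.4;print('lens by kinematics',L.round(1))
E
python3 lens.py; python3 - <<'E'
from h import *
a=snap('scene');b=snap('side')
def tri(pa,pb):
    A=[];c=[]
    for d,q in((a,pa),(b,pb)):
        o,r=ray(d,*q);r=r/np.linalg.norm(r);M=np.eye(3)-np.outer(r,r);A.append(M);c.append(M@o)
    return np.linalg.lstsq(np.vstack(A),np.concatenate(c),rcond=None)[0].round(1)
# brass pointer blob: tip = point farthest from collar
out=[]
for n,d in(('scene',a),('side',b)):
    q=proj(d,np.array([517,187,118.]));m=cv2.inRange(cv2.cvtColor(d['img'],cv2.COLOR_RGB2HSV),(8,110,40),(30,255,255))
    z=np.zeros_like(m);x,y=int(q[0]),int(q[1]);z[y-25:y+25,x-25:x+25]=m[y-25:y+25,x-25:x+25]
    v,u=np.nonzero(z);k=np.c_[u,v].astype(float);tp=proj(d,np.array([519.3,168.7,118.2]));post=proj(d,np.array([514.,203.5,118]));dr=(tp-post)/np.linalg.norm(tp-post)
    t=(k-post)@dr;e=k[t>=t.max()-1];print(n,'tip px',e.mean(0),'pred',tp.round(1),'n',len(k));out.append(e.mean(0)-0*dr)
print('tip',tri(*out))
E
```

```text
32.9333 [ 433.  -349.1  165.9] [[-0.965, 0.264, 0.0], [0.264, 0.965, -0.0], [-0.0, -0.0, -1.0]] [-0.3  0.  -1.6] 11.747074435103587
lens by kinematics [ 502.5 -368.1  153.5]
scene tip px [356.5 211. ] pred [369.5 190.4] n 71
side tip px [248. 202.] pred [248.8 202.5] n 74
tip [531.2 149.9 101.4]
```

```bash
cat > tip.py <<'E'
from h import *
def tips():
    A=[];c=[]
    for n in('scene','side'):
        d=snap(n);tp=proj(d,np.array([519.3,168.7,118.2]));post=proj(d,np.array([514.,203.5,118]));dr=(tp-post)/np.linalg.norm(tp-post)
        m=cv2.inRange(cv2.cvtColor(d['img'],cv2.COLOR_RGB2HSV),(8,110,40),(30,255,255))
        k,l,st,ce=cv2.connectedComponentsWithStats(m,connectivity=8)
        i=min((j for j in range(1,k) if st[j,4]>20),key=lambda j:np.linalg.norm(ce[j]-post))
        v,u=np.nonzero(l==i);q=np.c_[u,v].astype(float);t=(q-post)@dr;e=q[t>=t.max()-.8].mean(0);print(n,e,'pred',tp.round(1),st[i])
        o,r=ray(d,*e);r/=np.linalg.norm(r);M=np.eye(3)-np.outer(r,r);A.append(M);c.append(M@o)
    return np.linalg.lstsq(np.vstack(A),np.concatenate(c),rcond=None)[0].round(1)
print(tips())
E
python3 tip.py
```

```text
scene [372. 189.] pred [369.5 190.4] [372 182  16   9  63]
side [248. 202.] pred [248.8 202.5] [232 193  17  10  74]
[519.1 173.9 118.8]
```

Call:
servo_tool([
  [1,0.3,1.5,0,0],
  [1,1,4.5,0,0],
  [1,1.7,7.5,0,-0.02],
  [1,2.4,10.7,0,-0.06],
  [1,3.1,14,0,-0.1],
  [1,3.9,17.3,0,-0.14],
  [1,4.6,20.6,0,-0.18],
  [1,5.4,23.9,0,-0.22],
  [1,6.1,27.2,0,-0.26],
  [1,6.8,30.5,0,-0.3],
  [1,7.6,33.8,0,-0.34],
  [1,8.3,37,0,-0.38],
  [1,9,40,0,-0.42],
  [1,9.5,42.3,0,-0.442],
  [1,9.8,43.7,0,-0.442],
  [1,9.9,44.3,0.5,-0.442],
  [1,9.96,44.5,1.5,-0.442],
  [1,9.96,44.5,2.5,-0.442],
  [1,9.96,44.5,3.2,-0.442],
  [1,9.96,44.5,3.2,-0.442],
])

```text
clock: 34.8
tool_pos: [452.3, 106.0, 132.0]
eef_rot: [[-0.985, -0.174, -0.004], [-0.174, 0.985, -0.0], [0.004, 0.0, -1.0]]
wrist_force: [0.3, 0.7, -1.0]
grip_width: 11.7
grasp_force: 117.5
```

```bash
python3 lens.py; python3 - <<'E'
from h import *
# compare the seen rim with the rim that kinematics predicts, in scene and side
s=bot.sense();T=s['eef_rot'];p=s['tool_pos'];L=p-T[:,0]*72.1+T[:,2]*12.4
for n in('scene','side'):
    d=snap(n,n+'_end.png');q=proj(d,L);x,y=q.astype(int);print(n,'lens px',q.round(1))
    h=cv2.cvtColor(d['img'],cv2.COLOR_RGB2HSV);pr=np.array([proj(d,L+30*np.array([np.cos(t),np.sin(t),0])) for t in np.linspace(0,6.28,60)],np.float32);print(' pred rim',[np.round(v,1) for v in cv2.fitEllipse(pr)])
    e=cv2.Canny(d['img'],60,150);c=[k for k in cv2.findContours(e,cv2.RETR_LIST,cv2.CHAIN_APPROX_NONE)[0] if len(k)>35]
    for k in c:
        E=cv2.fitEllipse(k)
        if np.hypot(E[0][0]-q[0],E[0][1]-q[1])<14 and 15<E[1][1]<60 and E[1][0]>12: print(' seen',[np.round(v,1) for v in E],len(k))
E
```

```text
34.8 [452.3 106.  132. ] [[-0.985, -0.174, -0.004], [-0.174, 0.985, -0.0], [0.004, 0.0, -1.0]] [ 0.3  0.7 -1. ] 11.70538738932931
lens by kinematics [523.2 118.6 119.3]
scene lens px [350.4 196.4]
 pred rim [array([350.4, 196.5]), array([19.1, 25.5]), np.float64(94.0)]
 seen [array([349.8, 196.5]), array([15.5, 20.8]), np.float64(94.5)] 50
side lens px [264.2 210.8]
 pred rim [array([264.2, 211. ]), array([15.7, 27.6]), np.float64(86.6)]
```

Call:
servo_tool([
  [1,-0.15,0,0.05,0],
  [1,-0.15,0,0.05,0],
  [1,-0.15,0,0.05,0],
  [1,-0.15,0,0.05,0],
  [1,-0.15,0,0.05,0],
  [1,-0.15,0,0.05,0],
])

```text
clock: 35.4
tool_pos: [455.8, 106.7, 133.8]
eef_rot: [[-0.985, -0.174, 0.0], [-0.174, 0.985, 0.0], [-0.0, 0.0, -1.0]]
wrist_force: [0.6, -0.7, -0.2]
grip_width: 11.0
grasp_force: 117.5
```

```bash
python3 lens.py; python3 tip.py; python3 - <<'E'
from h import *
for n in('scene','side'):
    d=snap(n);m=cv2.inRange(cv2.cvtColor(d['img'],cv2.COLOR_RGB2HSV),(3,120,40),(18,255,255))
    for x in cv2.findContours(m,cv2.RETR_EXTERNAL,cv2.CHAIN_APPROX_SIMPLE)[0]:
        if 10<cv2.contourArea(x)<600:
            (u,v),r=cv2.minEnclosingCircle(x);p=onz(d,u,v,22)
            if abs(p[0]-527)<150 and abs(p[1])<260: print(n,round(u),round(v),round(r,1),p)
    g=cv2.cvtColor(d['img'],cv2.COLOR_RGB2GRAY);q=proj(d,np.array([565.,-76,71]));k,l,st,ce=cv2.connectedComponentsWithStats((g<45).astype(np.uint8))
    print('scoop handle',[st[i].tolist() for i in range(1,k) if st[i,4]>60 and np.hypot(*(ce[i]-q))<30])
E
```

```text
35.4 [455.8 106.7 133.8] [[-0.985, -0.174, 0.0], [-0.174, 0.985, 0.0], [-0.0, 0.0, -1.0]] [ 0.6 -0.7 -0.2] 11.03398878600931
lens by kinematics [526.8 119.3 121.4]
scene [372. 189.] pred [369.5 190.4] [372 182  16   9  64]
side [265.66666667 239.        ] pred [248.8 202.5] [250 233  17  13 132]
[508.3 152.9  66.4]
scene 237 234 4.5 [ 470.3 -152.8   22. ]
scene 248 232 4.6 [ 473.2 -124.8   22. ]
scene 359 218 8.2 [520.3 148.   22. ]
scene 284 198 12.2 [393.7  -9.1  22. ]
scene 382 186 5.7 [438.6 243.3  22. ]
scoop handle [[269, 229, 19, 33, 322], [274, 256, 29, 15, 126]]
side 326 313 4.6 [ 476.  -124.5   22. ]
side 258 238 8.9 [523.9 151.9  22. ]
scoop handle [[337, 244, 13, 36, 378]]
```

Call:
servo_tool([
  [1,0.1,0,0.2,0],
  [1,0.1,0,0.2,0],
  [1,0.1,0,0.2,0],
  [1,0.1,0,0.2,0],
  [1,0.1,0,0.2,0],
  [1,0.1,0,0.2,0],
  [1,0.1,0,0.2,0],
  [1,0.1,0,0.2,0],
])

```text
clock: 36.27
tool_pos: [454.8, 106.5, 131.6]
eef_rot: [[-0.985, -0.174, 0.0], [-0.174, 0.985, 0.0], [-0.0, 0.0, -1.0]]
wrist_force: [-0.9, -1.8, -0.3]
grip_width: 11.1
grasp_force: 117.5
```

```bash
python3 - <<'E'
from h import *
P=[]
for i in range(12):
    a=snap('side' if i%2 else 'scene');s=bot.sense();P.append(np.r_[s['tool_pos']-s['eef_rot'][:,0]*72.1+s['eef_rot'][:,2]*12.4,s['eef_rot'][:,2],s['grip_width']])
P=np.array(P);print(P.mean(0).round(3),P.std(0).round(2))
E
```

```text
[525.749 119.107 119.22    0.      0.     -1.     11.469] [0.02 0.01 0.02 0.   0.   0.   0.18]
```

```bash
python3 - <<'E'
from h import *
L=np.array([525.7,119.1,119.2])
for n in('scene','side'):
    d=snap(n);q=proj(d,L);
    pr=lambda z,R:[np.round(v,1) for v in cv2.fitEllipse(np.array([proj(d,L+[R*np.cos(t),R*np.sin(t),z]) for t in np.linspace(0,6.28,60)],np.float32))]
    print(n,'pred top rim',pr(5,30),'mm/px z',(proj(d,L+[0,0,10])-q).round(1))
    big=cv2.resize(d['img'][int(q[1])-40:int(q[1])+40,int(q[0])-40:int(q[0])+40],None,fx=4,fy=4,interpolation=cv2.INTER_CUBIC)
    for a,b in((60,150),(30,90)):
      for k in cv2.findContours(cv2.Canny(big,a,b),cv2.RETR_LIST,cv2.CHAIN_APPROX_NONE)[0]:
        if len(k)>90:
            E=cv2.fitEllipse(k);c=np.array(E[0])/4+[int(q[0])-40,int(q[1])-40]-.375
            if np.hypot(*(c-q))<8 and 17<E[1][1]/4<32 and E[1][0]/4>10: print(' seen',c.round(1),(np.array(E[1])/4).round(1),round(E[2]),len(k))
E
```

```text
scene pred top rim [array([351.1, 195.8]), array([19.2, 25.6]), np.float64(94.0)] mm/px z [ 0.2 -2.8]
 seen [344.5 197.9] [13.6 18.2] 163 138
side pred top rim [array([264.8, 208.6]), array([15.6, 27.6]), np.float64(86.7)] mm/px z [-0.3 -3.8]
```

```bash
python3 -c "
from rig import bot
print(bot.hand_in())"
```

```text
the job is handed in; nothing more can be done
None
```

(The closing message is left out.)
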